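# Cover the staining troughs and fit their thermometers

## Robot

A 7-joint arm with a two-finger parallel gripper is mounted at the origin on the work surface. World frame = base frame: x ahead of the robot, y to its left, z up, the work surface at z = 0. Lengths are in m, angles in rad, forces in N, time in s.
With the tool pointing down it reaches from about 0.425 to 1.025 m from the base axis. Payload 9.4 kg.
Tool frame: the origin (TCP) lies at the very end of the fingers, on their centre line; the grasp point (between the pads) lies 19 mm behind it; z points along the fingers, y is the line along which they close (so a half turn about z gives the same grasp; the last joint's range is limited). The gripper opens to 85 mm and grips with 20 to 120 N. Pads are 22 mm wide; open, the fingers measure 114 mm over their backs; the gripper's body (76 mm by 85 mm) begins 54 mm behind the grasp point. The pads swing forward as they close: fully open they stand 13 mm farther back than shut.
Start: joints at [1.086, 0.599, -0.003, 1.599, 0.002, 0.943, -0.08], TCP at [0.288, -0.666, 0.231] pointing down, gripper open.
Joint ranges: [-2.57, 2.57], [-0.35, 1.97], [-1.29, 1.29], [0.11, 2.56], [-1.05, 4.19], [0.11, 1.86], [-2.63, 2.63]. Speed limits (rad/s): [2.22, 2.22, 3.01, 3.01, 3.14, 3.14, 3.14].

## Interface

Orientations are given as [roll, pitch, yaw] about the fixed x, y, z axes, in that order (R = Rz(yaw) Ry(pitch) Rx(roll)).
In Python, from plant import * gives the robot as it stands.
- The arm moves only by the tool arm_command, never from a script. Its argument "plan" is a list of rows, each an object with "gripper": the opening in per cent of the stroke, from 0 (shut) to 100 (fully open); "delta_pos": the shift along the world's x, y, z in units of 0.04 m (1.0 is 0.04 m), a list of three; "angular": the turn, a rotation vector about the world's x, y, z in units of 5 degrees (1.0 is 5 degrees), a list of three. A call has 1 to 8 rows; each row shifts and turns the commanded pose from where the row before left it; what a row does not reach is not made up. A row lasts 1/12 s, in which the tool goes at most 41.7 mm and 7.16 degrees, less where a joint would pass 70% of its speed; a pose out of reach is approached as far as the arm can. A call with a number of a shift or a turn outside -1 to 1 is refused whole. A call with a gripper value outside its range is refused whole. The fingers move at their own pace and stop on an object; "newtons" is the grip in N (left out, the last holds). Time passes only in rows, so rows that do not move let the fingers close. It gives the time, the measured TCP pose, the force, the opening and the grip force at its end, in the units of the state.
- state(): the state, without advancing time (a new reading comes with each control period).
- capture(name): name is "scene" or "top" or "wrist"; returns (picture, depth): 420x560x3 uint8, red, green, blue; 420x560 float32, m along the optical axis (not along the pixel's ray), 0 where there is no reading.
- get_calibration(name): a dict with "fx", "fy", "cx", "cy" (pixels), "R" (3x3) and "t" (3): a world point X has camera coordinates R X + t. Camera axes: x right, y down, z forward; pixel columns grow to the right and rows downward; lengths in m; the calibration is good to about 2 mm. A picture is of the moment at which its call begins: read the wrist's pose just before it. get_calibration takes no time and is no camera call; for the wrist camera it gives the pose at the moment of the call.
- job_done(): hands the job in; it is judged then, once.
The state is a dict: "time_s": time; "joint_pos": joint angles; "dq": joint speeds; "effort": joint torques, N m; "eef_pos": TCP position; "tool_rot": TCP orientation; "ft_force": force on the tool from outside, world axes, zero at the start; "wrist_torque": the same for the moment, N m; "grip_width": opening from 0.0 (shut) to 1.0 (fully open); "gripper_force": force on a finger pad.
Only numpy, scipy, OpenCV 4.12 (cv2) and the standard library are available. Lean on these libraries where they do the work, as an engineer would, in place of code of your own. Each camera call takes 0.05 s, during which the arm holds its last target. There are 200 camera calls.

## Task

Every steel trough on the bench, including the one in the grey warming bath, is to get a white cover and a thermometer. The covers lie flush in the pockets of the black tray: press one down at the end nearest the robot until it tips up and stays up, take it by its raised end and seat it level in the trough's mouth, then put a thermometer from the wooden stand through the hole in the cover, fully home. Leave spare covers lying flat in their pockets and spare thermometers in their stand, and do not disturb the other things on the bench.

Things in the scene. Friction and masses are not known exactly. Their poses are not given: they have to be found in the camera images.
- tray: fixed black tray, 145 (x) x 260 (y) x 48 mm high; origin at the centre of its underside, x away from the robot. Three pockets 121 x 64 mm, 86 mm apart along y. In each the far (+x) half has a level floor 36 mm above the bench, on which the cover's plug rests, flange top flush with the tray top; from the pocket's middle the floor slopes down at 28 degrees to the near (-x) end.
- cover1_c (a point): white plastic cover, all alike: flange 112 x 60 x 6 mm over a narrower plug 92 x 40 x 6 mm that drops into a trough mouth; 15 mm square hole through the middle. Point: its centre, half-way up its 12 mm, level with the flange's underside; x along its length, z up. About 80 g. Its long edges (60 mm apart) can be gripped only once it is tipped up or out of the tray.
- cover2_c (a point): white plastic cover, all alike: flange 112 x 60 x 6 mm over a narrower plug 92 x 40 x 6 mm that drops into a trough mouth; 15 mm square hole through the middle. Point: its centre, half-way up its 12 mm, level with the flange's underside; x along its length, z up. About 80 g. Its long edges (60 mm apart) can be gripped only once it is tipped up or out of the tray.
- cover3_c (a point): white plastic cover, all alike: flange 112 x 60 x 6 mm over a narrower plug 92 x 40 x 6 mm that drops into a trough mouth; 15 mm square hole through the middle. Point: its centre, half-way up its 12 mm, level with the flange's underside; x along its length, z up. About 80 g. Its long edges (60 mm apart) can be gripped only once it is tipped up or out of the tray.
- pocket1 (a point): pocket 1 (1 at the tray's -y side): centre of a cover lying level in it, axes as the tray's. Pressing the cover 42 mm from its centre at its near (-x) end (2 N) tips it: that end sinks 25 mm on to the slope, best drawn 5 mm nearer as it sinks. It then stays tipped 28 degrees, far end about 17 mm clear of the tray top, to be gripped there by its long sides.
- pocket2 (a point): pocket 2 (1 at the tray's -y side): centre of a cover lying level in it, axes as the tray's. Pressing the cover 42 mm from its centre at its near (-x) end (2 N) tips it: that end sinks 25 mm on to the slope, best drawn 5 mm nearer as it sinks. It then stays tipped 28 degrees, far end about 17 mm clear of the tray top, to be gripped there by its long sides.
- pocket3 (a point): pocket 3 (1 at the tray's -y side): centre of a cover lying level in it, axes as the tray's. Pressing the cover 42 mm from its centre at its near (-x) end (2 N) tips it: that end sinks 25 mm on to the slope, best drawn 5 mm nearer as it sinks. It then stays tipped 28 degrees, far end about 17 mm clear of the tray top, to be gripped there by its long sides.
- bath_rim (a point): fixed warming bath: grey housing 125 x 86 x 50 mm high, out of which stands a steel trough, outside 105 (x) x 53 (y) mm, mouth 97 x 45 mm, rim 74 mm above the bench, 70 mm deep. Point: centre of the mouth at rim height; x along its length. A cover is seated when its plug is in the mouth and its flange on the rim: its centre then coincides with this point, either way round.
- dish1_rim (a point): loose steel staining trough (0.3 kg) without housing, outside 105 (x) x 53 (y) mm, mouth 97 x 45 mm, 62 mm high; may be absent. The point is the centre of the mouth at rim height; x along its length. Seating of a cover as on the bath.
- dish2_rim (a point): loose steel staining trough (0.3 kg) without housing, outside 105 (x) x 53 (y) mm, mouth 97 x 45 mm, 62 mm high; may be absent. The point is the centre of the mouth at rim height; x along its length. Seating of a cover as on the bath.
- thermo1_head (a point): thermometer, upright, all alike: a grey round head 26 mm across and 45 mm tall on a 9 mm steel stem 62 mm long; fully home, the head's underside rests on the cover. Point: the centre of the head, 84.5 mm above the stem's end; z up along it. 50 g.
- thermo1_tip (a point): lower end of thermometer 1's stem
- thermo2_head (a point): thermometer, upright, all alike: a grey round head 26 mm across and 45 mm tall on a 9 mm steel stem 62 mm long; fully home, the head's underside rests on the cover. Point: the centre of the head, 84.5 mm above the stem's end; z up along it. 50 g.
- thermo2_tip (a point): lower end of thermometer 2's stem
- thermo3_head (a point): thermometer, upright, all alike: a grey round head 26 mm across and 45 mm tall on a 9 mm steel stem 62 mm long; fully home, the head's underside rests on the cover. Point: the centre of the head, 84.5 mm above the stem's end; z up along it. 50 g.
- thermo3_tip (a point): lower end of thermometer 3's stem
- stand_top (a point): loose wooden stand of the thermometers, 150 (x) x 56 (y) x 66 mm high, with three 13 mm square holes 48 mm apart along x in which the stems hang, the heads' undersides on its top. Point: the middle of its top.
- slide_box: brown wooden slide box, 204 x 64 x 42 mm, a bystander to be left alone; origin at its underside
- beaker: glass beaker, 64 mm across, 80 mm high, a bystander to be left alone; origin at its underside
- reagent: amber jar, 60 mm across, 125 mm high, a bystander to be left alone; origin at its underside
- petri: closed petri dish, 94 mm across, 24 mm high, a bystander to be left alone; origin at its underside
- timer: white timer, 60 x 70 x 24 mm, a bystander to be left alone; origin at its underside
- spatula: spatula, 170 mm long, lying flat, a bystander to be left alone; origin at its underside
- slide_pack: cardboard pack, 80 x 55 x 30 mm, a bystander to be left alone; origin at its underside

How it is judged:
By the outcome, as a careful person would: the job done as asked, in the order asked, and still so for the second after the job is handed in, with the robot touching nothing.
Of dish1, dish2 only 1 to 2 are there at a start; the rules pass over those that are not, and their reading is None.
At some moment in a run one of dish1, dish2, stand may be knocked a few centimetres aside while the robot is not near it.
It also fails if it takes over 210 s, if anything falls off the work surface, if the arm or the gripper's body presses on something with over 40 N, if the wrist force passes 120 N, or if a joint passes its speed limit or range.

## Working session

There is one attempt and no reset: what is moved stays moved. The work goes in short steps, Python scripts to look and compute and a tool call to move; the robot and the scene stay as the last step left them, time stands still between calls to the robot, and variables do not carry over. Pictures are saved under pics/ and viewed, at most 14 in all, crops included, and the job is handed in when it is done.

Besides the shell and the picture viewer there is one more tool, called after "Request:" as name(argument=value, ...), one argument or row to a line, values as JSON. arm_command: Moves the arm, as the interface text tells. Its arguments: {"type":"object","properties":{"plan":{"type":"array"},"newtons":{"type":"number"}},"required":["plan"]}

```bash
ls; mkdir -p pics
python3 - <<'E'
from plant import *
import cv2,numpy as np
for n in ("scene","top"):
    p,d=capture(n); cv2.imwrite(f"pics/{n}0.png",p[:,:,::-1]); np.save(f"pics/{n}0.npy",d)
    c=get_calibration(n); print(n,c)
s=state();print(s)
E
```

```text
pics
scene {'fx': 516.2094539102638, 'fy': 516.2094539102638, 'cx': 283.3763342629292, 'cy': 208.83228270519206, 'R': array([[-0.79232153,  0.61006985,  0.00643253],
       [ 0.33823176,  0.44800078, -0.82758357],
       [-0.50776557, -0.6535366 , -0.56130566]]), 't': array([ 0.44498024, -0.09368497,  1.65815107])}
top {'fx': 488.9009398434319, 'fy': 488.9009398434319, 'cx': 287.3720142411348, 'cy': 210.85796580087856, 'R': array([[ 0.01514371, -0.99976972, -0.01520413],
       [-0.98837209, -0.01266672, -0.15152611],
       [ 0.15129863,  0.01732201, -0.98833632]]), 't': array([0.00138553, 0.57910181, 1.17257557])}
{'time_s': 0.1, 'joint_pos': array([ 1.08627288,  0.60005212, -0.0025295 ,  1.60004581,  0.00180931,
        0.94290809, -0.07980566]), 'dq': array([-6.16863682e-04, -2.02658718e-03, -9.97530469e-04, -2.93339975e-03,
       -5.86684327e-04,  1.68946188e-03,  4.80187974e-05]), 'effort': array([ 5.18474015e-03, -7.78001618e+01,  1.56980406e+00, -2.58625978e+01,
        1.25979001e-02,  5.56909145e-03,  5.62805909e-06]), 'eef_pos': array([ 0.28735496, -0.6651629 ,  0.23049992]), 'tool_rot': array([-3.14018875e+00,  1.46736122e-04,  4.07870405e-01]), 'ft_force': array([ 0.18068008,  0.53137562, -0.30787342]), 'wrist_torque': array([-0.0155464 , -0.03052274, -0.06760305]), 'gripper_force': 0.0, 'grip_width': 1.0051670143287228}
```

View pics/top0.png

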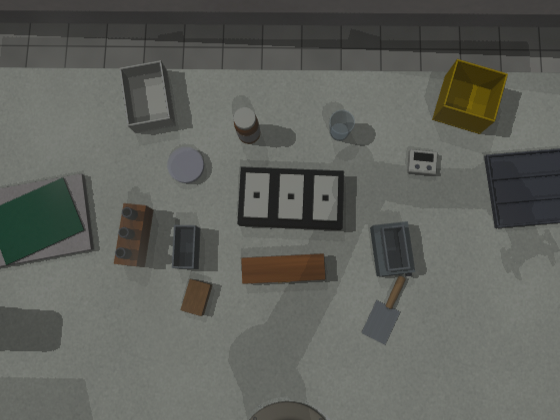

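View pics/scene0.png

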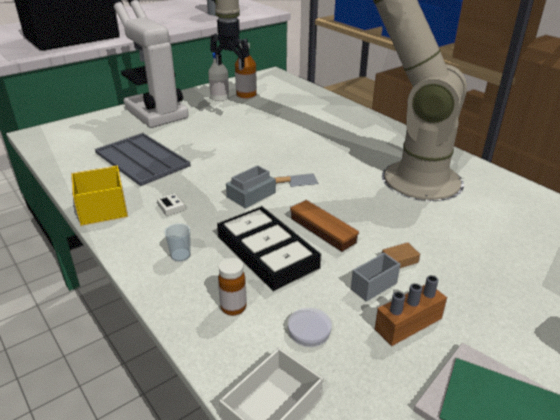

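The top view shows the tray at px (291,199) with its three covers, the bath trough at (393,249), one loose trough at (186,247) and the stand with three thermometers at (133,235). So there is only one dish, and two covers are needed.

```bash
cat > h.py <<'E'
from plant import *
import cv2,numpy as np
def cloud(d,c):
    v,u=np.mgrid[:420,:560]
    P=np.stack([(u-c['cx'])/c['fx']*d,(v-c['cy'])/c['fy']*d,d],-1)
    X=(P-c['t'])@c['R']
    X[d<=0]=np.nan
    return X
def rect(X,box,z0,z1,mask=None):
    """box=(u0,u1,v0,v1) px; returns centre xy, size(long,short), yaw of long axis deg, median z, n"""
    u0,u1,v0,v1=box
    P=X[v0:v1,u0:u1]; m=(P[...,2]>z0)&(P[...,2]<z1)
    if mask is not None: m&=mask[v0:v1,u0:u1]
    n,l,st,_=cv2.connectedComponentsWithStats(m.astype(np.uint8))
    k=1+np.argmax(st[1:,4]); p=P[l==k]
    (c,(w,h),a)=cv2.minAreaRect((p[:,:2]*1000).astype(np.float32))
    if w<h: w,h,a=h,w,a+90
    return np.round(c,1),np.round((w,h),1),round((a+90)%180-90,2),round(np.median(p[:,2])*1000,1),len(p)
E
python3 - <<'E'
from h import *
for n in ("top","scene"):
    X=cloud(np.load(f"pics/{n}0.npy"),get_calibration(n))
    img=cv2.imread(f"pics/{n}0.png").astype(int); white=img.min(2)>110
    if n=="top":
        B=dict(tray=(230,352,160,240),bath=(365,420,215,285),dish=(165,207,220,275),stand=(108,158,198,272),box=(236,332,248,290))
        cov=[(310,345,165,230),(275,310,165,230),(240,275,165,230)]
    else:
        B=dict(tray=(205,330,195,295),bath=(220,285,160,210),dish=(345,405,250,305),stand=(370,450,270,345),box=(285,362,198,250)); cov=[]
    Z=dict(tray=(.04,.06),bath=(.064,.085),dish=(.052,.07),stand=(.056,.076),box=(.03,.06))
    print(n)
    for k in B: print(k,rect(X,B[k],*Z[k]))
    for b in cov: print('cover',rect(X,b,.04,.06,white))
    # heads
    if n=="top":
        print('house',rect(X,(365,420,215,285),.035,.09))
        m=(X[...,2]>.095)&(X[...,2]<.13); m[:198]=0;m[272:]=0;m[:,:105]=0;m[:,160:]=0
        q,l,st,ce=cv2.connectedComponentsWithStats(m.astype(np.uint8))
        for i in range(1,q):
            if st[i,4]>15: p=X[l==i]; print('head',ce[i],cv2.minEnclosingCircle((p[:,:2]*1000).astype(np.float32)),np.median(p[:,2]))
E
```

```text
top
tray (array([615. ,   1.7]), array([260.8, 146.6]), 88.14, np.float64(48.1), 5543)
bath (array([ 490.7, -251.1]), array([105.5,  54.1]), 7.18, np.float64(73.2), 289)
dish (array([487. , 260.7]), array([103. ,  54.3]), 0.1, np.float64(61.5), 297)
stand (array([515. , 392.4]), array([150.5,  58.4]), -5.88, np.float64(66.4), 1054)
box (array([437.7,  18.5]), array([204.4,  64.6]), -86.17, np.float64(42.3), 2183)
cover (array([613.8, -82. ]), array([107.1,  53.6]), -1.7, np.float64(48.0), 717)
cover (array([616.4,   1.7]), array([108. ,  58.2]), -1.65, np.float64(48.1), 931)
cover (array([618.9,  87.8]), array([107.6,  58.2]), -1.62, np.float64(48.1), 926)
house (array([ 486.8, -251.6]), array([133. ,  87.7]), 7.44, np.float64(51.0), 1292)
head [127.62727273 211.98181818] ((561.8489379882812, 387.639892578125), 13.032845497131348) 0.11105671891782747
head [124.27678571 231.89285714] ((514.8554077148438, 392.6004333496094), 13.506718635559082) 0.11115316241372378
head [121.10084034 252.07563025] ((466.19146728515625, 396.9394836425781), 13.770713806152344) 0.11105600023821742
scene
tray (array([6.15e+02, 5.00e-01]), array([267.2, 150.9]), 88.47, np.float64(50.4), 3872)
bath (array([ 491.4, -253.6]), array([111.9,  63. ]), 6.8, np.float64(72.3), 328)
dish (array([488.2, 258.7]), array([109.3,  57.4]), -0.49, np.float64(60.9), 488)
stand (array([515. , 391.7]), array([154.4,  60.3]), -5.89, np.float64(67.8), 1099)
box (array([438.9,  16.7]), array([209.2,  70. ]), -86.66, np.float64(44.2), 1268)
```

Request:
arm_command(
  plan=[
    {"gripper":0,"delta_pos":[0.442,0.91,0],"angular":[0,0,-0.63]},
    {"gripper":0,"delta_pos":[0.442,0.91,0],"angular":[0,0,-0.63]},
    {"gripper":0,"delta_pos":[0.442,0.91,0],"angular":[0,0,-0.63]},
    {"gripper":0,"delta_pos":[0.442,0.91,0],"angular":[0,0,-0.63]},
    {"gripper":0,"delta_pos":[0.442,0.91,0],"angular":[0,0,-0.63]},
    {"gripper":0,"delta_pos":[0.442,0.91,0],"angular":[0,0,-0.63]},
    {"gripper":0,"delta_pos":[0.442,0.91,0],"angular":[0,0,-0.63]},
    {"gripper":0,"delta_pos":[0.442,0.91,0],"angular":[0,0,-0.63]},
  ],
  newtons=60,
)

```text
time_s: 0.77
eef_pos: [0.4293, -0.3724, 0.2311]
tool_rot: [-3.141, 0.0, -0.035]
ft_force: [0.0, -0.2, -0.2]
grip_width: 0.001
gripper_force: 0.0
```

Request:
arm_command(
  plan=[
    {"gripper":0,"delta_pos":[0.442,0.91,-0.4],"angular":[0,0,0]},
    {"gripper":0,"delta_pos":[0.442,0.91,-0.4],"angular":[0,0,0]},
    {"gripper":0,"delta_pos":[0.442,0.91,-0.4],"angular":[0,0,0]},
    {"gripper":0,"delta_pos":[0.442,0.91,-0.4],"angular":[0,0,0]},
    {"gripper":0,"delta_pos":[0.442,0.91,-0.4],"angular":[0,0,0]},
    {"gripper":0,"delta_pos":[0.442,0.91,-0.4],"angular":[0,0,0]},
    {"gripper":0,"delta_pos":[0.442,0.91,0],"angular":[0,0,0]},
    {"gripper":0,"delta_pos":[0,0,0],"angular":[0,0,0]},
  ],
)

```text
time_s: 1.43
eef_pos: [0.5515, -0.1195, 0.138]
tool_rot: [-3.137, 0.0, -0.021]
ft_force: [1.8, 0.2, 0.2]
grip_width: -0.002
gripper_force: 0.0
```

Request:
arm_command(
  plan=[
    {"gripper":0,"delta_pos":[0.47,0.9,0],"angular":[0,0,0]},
    {"gripper":0,"delta_pos":[0,0,-0.6],"angular":[0,0,0]},
    {"gripper":0,"delta_pos":[0,0,-0.6],"angular":[0,0,0]},
    {"gripper":0,"delta_pos":[0,0,-0.6],"angular":[0,0,0]},
    {"gripper":0,"delta_pos":[0,0,0],"angular":[0,0,0]},
    {"gripper":0,"delta_pos":[0,0,0],"angular":[0,0,0]},
  ],
)

```text
time_s: 1.93
eef_pos: [0.5661, -0.0929, 0.0666]
tool_rot: [-3.141, 0.003, -0.032]
ft_force: [0.6, 0.3, 0.9]
grip_width: -0.0
gripper_force: 0.0
```

Request:
arm_command(
  plan=[
    {"gripper":0,"delta_pos":[0.1,0.24,-0.2],"angular":[0,0,0]},
    {"gripper":0,"delta_pos":[0,0,-0.1],"angular":[0,0,0]},
    {"gripper":0,"delta_pos":[0,0,-0.1],"angular":[0,0,0]},
    {"gripper":0,"delta_pos":[0,0,-0.1],"angular":[0,0,0]},
    {"gripper":0,"delta_pos":[0,0,0],"angular":[0,0,0]},
  ],
)

```text
time_s: 2.35
eef_pos: [0.5708, -0.0832, 0.0471]
tool_rot: [3.142, 0.0, -0.032]
ft_force: [0.4, -0.4, 0.4]
grip_width: 0.004
gripper_force: 0.0
```

Request:
arm_command(
  plan=[
    {"gripper":0,"delta_pos":[-0.02,0,-0.1],"angular":[0,0,0]},
    {"gripper":0,"delta_pos":[-0.02,0,-0.1],"angular":[0,0,0]},
    {"gripper":0,"delta_pos":[-0.03,0,-0.1],"angular":[0,0,0]},
    {"gripper":0,"delta_pos":[-0.03,0,-0.1],"angular":[0,0,0]},
    {"gripper":0,"delta_pos":[-0.03,0,-0.1],"angular":[0,0,0]},
    {"gripper":0,"delta_pos":[0,0,0],"angular":[0,0,0]},
  ],
)

```text
time_s: 2.85
eef_pos: [0.5662, -0.0833, 0.0282]
tool_rot: [-3.141, -0.001, -0.032]
ft_force: [-2.5, 1.1, 14.9]
grip_width: -0.0
gripper_force: 7.2
```

Request:
arm_command(
  plan=[
    {"gripper":0,"delta_pos":[0,0,0.2],"angular":[0,0,0]},
    {"gripper":0,"delta_pos":[0,0,0.5],"angular":[0,0,0]},
    {"gripper":0,"delta_pos":[0,0,1],"angular":[0,0,0]},
    {"gripper":0,"delta_pos":[0,0,1],"angular":[0,0,0]},
    {"gripper":70,"delta_pos":[0,0,0.5],"angular":[0,0,0]},
    {"gripper":70,"delta_pos":[0,0,0],"angular":[0,0,0]},
    {"gripper":70,"delta_pos":[0,0,0],"angular":[0,0,0]},
  ],
)

```text
time_s: 3.43
eef_pos: [0.5663, -0.0832, 0.1566]
tool_rot: [-3.142, -0.003, -0.032]
ft_force: [-0.3, 0.3, -0.1]
grip_width: 0.415
gripper_force: 0.0
```

Run:
```python
from h import *
p,d=capture("wrist"); cv2.imwrite("pics/w1.png",p[:,:,::-1]); c=get_calibration("wrist")
X=cloud(d,c); np.save("pics/w1.npy",X)
q,d2=capture("scene"); cv2.imwrite("pics/s1.png",cv2.resize(q[150:330,150:390,::-1],(800,600))); 
print(-c['R'].T@c['t'],c['R'],c['fx']); print(state()['eef_pos'],state()['grip_width'])
```

```text
[ 0.63224546 -0.08354465  0.29731293] [[-3.17672293e-02 -9.99495111e-01 -6.05516381e-04]
 [-9.64564119e-01  3.04982341e-02  2.62079982e-01]
 [-2.61929194e-01  8.90961427e-03 -9.65045966e-01]] 330.91287776748845
[ 0.56519462 -0.08311047  0.15459539] 0.5941603787161422
```

View pics/w1.png

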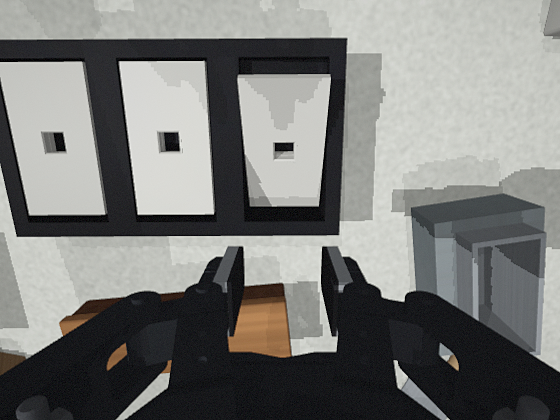

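View pics/s1.png

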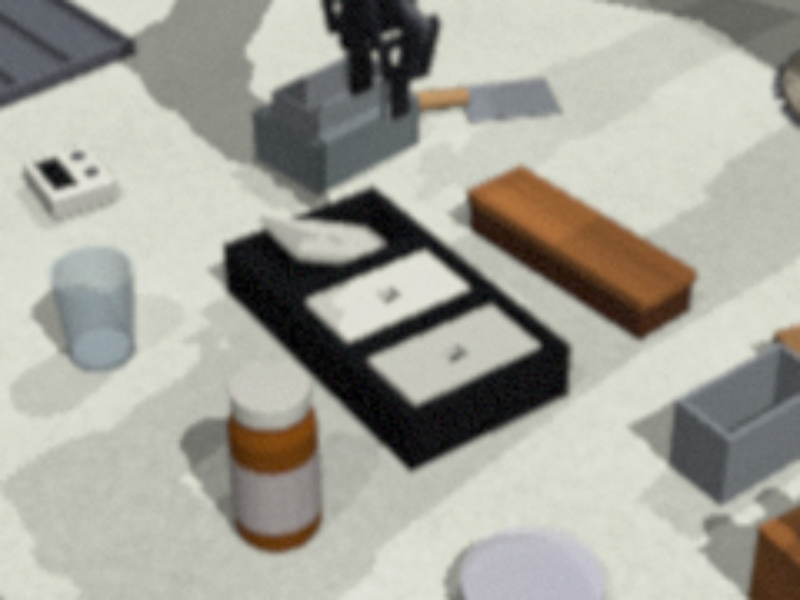

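Cover 1 stays tipped: in the wrist picture it spans u 237–330, v 75–207, raised end at v≈75. The fingertips are at (235,250) and (330,250).

Run:
```python
from h import *
X=np.load("pics/w1.npy"); img=cv2.imread("pics/w1.png").astype(int)
m=(img.min(2)>100)&(X[...,2]<.09)&(X[...,2]>.01); m[:70]=0;m[215:]=0;m[:,:232]=0;m[:,335:]=0
n,l,st,_=cv2.connectedComponentsWithStats(m.astype(np.uint8)); P=X[l==1+np.argmax(st[1:,4])]
A=np.c_[P[:,:2],np.ones(len(P))]; k=np.ones(len(P),bool)
for _ in range(5):
    s=np.linalg.lstsq(A[k],P[k,2],rcond=None)[0]; k=abs(A@s-P[:,2])<.003
Q=P[k]*1000
print(len(Q),s,np.degrees(np.arctan(np.hypot(*s[:2]))))
print(cv2.minAreaRect(Q[:,:2].astype(np.float32)))
f=Q[Q[:,0]>np.percentile(Q[:,0],97)]; print('far',f[:,0].max(),f[:,1].min(),f[:,1].max(),np.median(f[:,2]), 'near',Q[:,0].min(),Q[Q[:,0]<Q[:,0].min()+4].mean(0))
# finger tips
for b in ((215,250),(315,355)):
    T=X[235:270,b[0]:b[1]].reshape(-1,3); T=T[(T[:,2]>.12)]; print(T.min(0),T.max(0))
c=get_calibration("wrist");print(c['cx'],c['cy'])
```

```text
10202 [ 0.52698648 -0.01389373 -0.27676039] 27.79683512576092
((608.0865478515625, -83.94546508789062), (60.18684005737305, 100.85468292236328), 88.60039520263672)
far 658.9523269878376 -114.93115449744408 -55.52387331207715 69.83009697921942 near 557.1232200346146 [559.32682089 -85.39990256  19.08457281]
[ 0.56443449 -0.06414157  0.1552025 ] [ 0.57854874 -0.05218204  0.18430163]
[ 0.56380695 -0.11215116  0.15543256] [ 0.57730539 -0.09919489  0.18448311]
282.27955527094576 206.80223193390106
```

Request:
arm_command(
  plan=[
    {"gripper":88,"delta_pos":[0.2,-0.006,-0.165],"angular":[-0.02,-0.7,0]},
    {"gripper":88,"delta_pos":[0.2,-0.006,-0.165],"angular":[-0.02,-0.7,0]},
    {"gripper":88,"delta_pos":[0.2,-0.006,-0.165],"angular":[-0.02,-0.7,0]},
    {"gripper":88,"delta_pos":[0.2,-0.006,-0.165],"angular":[-0.02,-0.7,0]},
    {"gripper":88,"delta_pos":[0.2,-0.006,-0.165],"angular":[-0.02,-0.7,0]},
    {"gripper":88,"delta_pos":[0.2,-0.006,-0.165],"angular":[-0.02,-0.7,0]},
    {"gripper":88,"delta_pos":[0.2,-0.006,-0.165],"angular":[-0.02,-0.7,0]},
    {"gripper":88,"delta_pos":[0.2,-0.006,-0.165],"angular":[-0.02,-0.7,0]},
  ],
)

```text
time_s: 4.2
eef_pos: [0.6116, -0.0826, 0.1207]
tool_rot: [-3.128, -0.322, -0.033]
ft_force: [1.1, 0.7, 0.3]
grip_width: 0.877
gripper_force: 0.0
```

Request:
arm_command(
  plan=[
    {"gripper":88,"delta_pos":[0,0,0],"angular":[0,0,0]},
    {"gripper":88,"delta_pos":[0,0,0],"angular":[0,0,0]},
  ],
)

```text
time_s: 4.37
eef_pos: [0.6121, -0.0824, 0.1215]
tool_rot: [-3.128, -0.323, -0.033]
ft_force: [-0.7, 0.4, -0.4]
grip_width: 0.877
gripper_force: 0.0
```

Request:
arm_command(
  plan=[
    {"gripper":88,"delta_pos":[0.086,-0.012,-0.1],"angular":[-0.03,-0.38,0]},
    {"gripper":88,"delta_pos":[0.086,-0.012,-0.1],"angular":[-0.03,-0.38,0]},
    {"gripper":88,"delta_pos":[0.086,-0.012,-0.1],"angular":[-0.03,-0.38,0]},
    {"gripper":88,"delta_pos":[0.086,-0.012,-0.1],"angular":[-0.03,-0.38,0]},
    {"gripper":88,"delta_pos":[0.086,-0.012,-0.1],"angular":[-0.03,-0.38,0]},
    {"gripper":88,"delta_pos":[0,0,0],"angular":[0,0,0]},
  ],
)

```text
time_s: 4.87
eef_pos: [0.6514, -0.0905, 0.1434]
tool_rot: [-3.123, -0.404, -0.034]
ft_force: [-0.2, -0.3, 0.5]
grip_width: 0.883
gripper_force: 0.0
```

Run:
```python
from h import *
s=state(); print(s['joint_pos'].round(3),s['eef_pos'],s['tool_rot'])
```

```text
[-0.01   0.54   0.112  2.147 -1.042  0.106 -0.506] [ 0.6514147  -0.09051407  0.14335929] [-3.12309418 -0.40363876 -0.03385495]
```

Request:
arm_command(
  plan=[
    {"gripper":85,"delta_pos":[0,0.02,0],"angular":[-0.02,0.58,0]},
    {"gripper":85,"delta_pos":[0,0.02,0],"angular":[-0.02,0.58,0]},
    {"gripper":85,"delta_pos":[0,0.02,0],"angular":[-0.02,0.58,0]},
    {"gripper":85,"delta_pos":[0,0.02,0],"angular":[-0.02,0.58,0]},
    {"gripper":85,"delta_pos":[0,0.02,0],"angular":[-0.02,0.58,0]},
    {"gripper":85,"delta_pos":[0,0.02,0],"angular":[-0.02,0.58,0]},
    {"gripper":85,"delta_pos":[0,0.02,0],"angular":[-0.02,0.58,0]},
    {"gripper":85,"delta_pos":[0,0,0],"angular":[-0.02,0.58,0]},
  ],
)

```text
time_s: 5.53
eef_pos: [0.6492, -0.084, 0.1418]
tool_rot: [3.133, 0.004, -0.027]
ft_force: [-0.1, 0.2, -0.5]
grip_width: 0.852
gripper_force: 0.0
```

Run:
```python
from h import *
s=state(); print(s['joint_pos'].round(3),s['eef_pos'],s['tool_rot'])
```

```text
[-0.397  0.727  0.713  1.871 -0.643  0.791 -0.935] [ 0.64920165 -0.08395124  0.1417783 ] [ 3.13317243  0.00360245 -0.0268166 ]
```

Request:
arm_command(
  plan=[
    {"gripper":85,"delta_pos":[0,-0.02,-0.5],"angular":[0.1,0,0]},
    {"gripper":85,"delta_pos":[0,0,-0.5],"angular":[0,0,0]},
    {"gripper":85,"delta_pos":[0,0,-0.5],"angular":[0,0,0]},
    {"gripper":85,"delta_pos":[0,0,-0.25],"angular":[0,0,0]},
    {"gripper":85,"delta_pos":[0,0,-0.2],"angular":[0,0,0]},
    {"gripper":85,"delta_pos":[0,0,-0.1],"angular":[0,0,0]},
    {"gripper":85,"delta_pos":[0,0,0],"angular":[0,0,0]},
  ],
)

```text
time_s: 6.12
eef_pos: [0.6493, -0.0852, 0.0595]
tool_rot: [-3.14, 0.001, -0.025]
ft_force: [0.4, -0.3, -0.8]
grip_width: 0.849
gripper_force: 0.0
```

Run:
```python
from h import *
s=state(); print(s['joint_pos'].round(3),s['eef_pos'],s['tool_rot'])
p,d=capture("wrist"); cv2.imwrite("pics/w2.png",p[:,:,::-1])
```

```text
[-0.324  0.816  0.602  1.911 -0.748  0.654 -0.844] [ 0.64931667 -0.08518182  0.0594553 ] [-3.14018765e+00  9.70510678e-04 -2.47481561e-02]
```

View pics/w2.png

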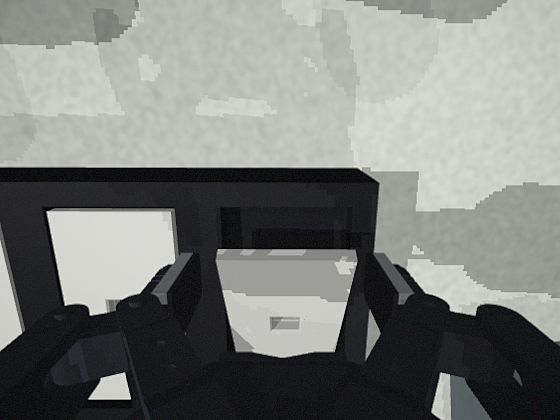

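The fingers (tips at u≈190 and 375) straddle the cover's raised end (u 217–358). Next I lower 8 mm and grip.

Request:
arm_command(
  plan=[
    {"gripper":85,"delta_pos":[0,0,-0.1],"angular":[0,0,0]},
    {"gripper":85,"delta_pos":[0,0,-0.1],"angular":[0,0,0]},
    {"gripper":50,"delta_pos":[0,0,0],"angular":[0,0,0]},
    {"gripper":50,"delta_pos":[0,0,0],"angular":[0,0,0]},
    {"gripper":50,"delta_pos":[0,0,0],"angular":[0,0,0]},
    {"gripper":50,"delta_pos":[0,0,0],"angular":[0,0,0]},
    {"gripper":50,"delta_pos":[0,0,0],"angular":[0,0,0]},
  ],
  newtons=60,
)

```text
time_s: 6.75
eef_pos: [0.6493, -0.0849, 0.0519]
tool_rot: [-3.14, 0.001, -0.024]
ft_force: [-1.3, 0.5, 1.5]
grip_width: 0.683
gripper_force: 63.7
```

Request:
arm_command(
  plan=[
    {"gripper":50,"delta_pos":[0,0,0.2],"angular":[0,0,0]},
    {"gripper":50,"delta_pos":[0,0,0.5],"angular":[0,0,0]},
    {"gripper":50,"delta_pos":[0,0,0.9],"angular":[0,0,0]},
    {"gripper":50,"delta_pos":[0,0,0.9],"angular":[0,0,0]},
    {"gripper":50,"delta_pos":[0,0,0.9],"angular":[0,0,0]},
    {"gripper":50,"delta_pos":[0,0,0],"angular":[0,0,0]},
  ],
)

```text
time_s: 7.25
eef_pos: [0.6525, -0.087, 0.1951]
tool_rot: [3.142, -0.009, -0.025]
ft_force: [0.1, -1.5, -0.9]
grip_width: 0.678
gripper_force: 64.3
```

Request:
arm_command(
  plan=[
    {"gripper":50,"delta_pos":[-0.38,-0.5,-0.2],"angular":[0,0,0.22]},
    {"gripper":50,"delta_pos":[-0.38,-0.5,-0.2],"angular":[0,0,0.22]},
    {"gripper":50,"delta_pos":[-0.38,-0.5,-0.2],"angular":[0,0,0.21]},
    {"gripper":50,"delta_pos":[-0.38,-0.5,-0.2],"angular":[0,0,0.21]},
    {"gripper":50,"delta_pos":[-0.38,-0.5,-0.2],"angular":[0,0,0.21]},
    {"gripper":50,"delta_pos":[-0.38,-0.5,-0.2],"angular":[0,0,0.21]},
    {"gripper":50,"delta_pos":[-0.38,-0.5,-0.2],"angular":[0,0,0.21]},
    {"gripper":50,"delta_pos":[-0.38,-0.5,-0.2],"angular":[0,0,0.21]},
  ],
)

```text
time_s: 7.92
eef_pos: [0.5274, -0.2461, 0.1239]
tool_rot: [-3.141, -0.0, 0.126]
ft_force: [-0.0, -0.3, -0.8]
grip_width: 0.681
gripper_force: 64.3
```

Request:
arm_command(
  plan=[
    {"gripper":50,"delta_pos":[0,0,0],"angular":[-0.085,0.7,0]},
    {"gripper":50,"delta_pos":[0,0,0],"angular":[-0.085,0.7,0]},
    {"gripper":50,"delta_pos":[0,0,0],"angular":[-0.085,0.7,0]},
    {"gripper":50,"delta_pos":[0,0,0],"angular":[-0.085,0.7,0]},
    {"gripper":50,"delta_pos":[0,0,0],"angular":[-0.085,0.7,0]},
    {"gripper":50,"delta_pos":[0,0,0],"angular":[-0.085,0.7,0]},
    {"gripper":50,"delta_pos":[0,0,0],"angular":[-0.085,0.7,0]},
    {"gripper":50,"delta_pos":[0,0,0],"angular":[-0.085,0.7,0]},
  ],
)

```text
time_s: 8.58
eef_pos: [0.5285, -0.2452, 0.1243]
tool_rot: [-3.14, 0.495, 0.125]
ft_force: [1.1, 0.2, -1.4]
grip_width: 0.679
gripper_force: 64.6
```

Request:
arm_command(
  plan=[
    {"gripper":50,"delta_pos":[0,0,0],"angular":[0,0,0]},
    {"gripper":50,"delta_pos":[0,0,0],"angular":[0,0,0]},
  ],
)

```text
time_s: 8.75
eef_pos: [0.5284, -0.2449, 0.1232]
tool_rot: [-3.139, 0.492, 0.126]
ft_force: [0.5, -1.1, -0.9]
grip_width: 0.679
gripper_force: 64.5
```

Run:
```python
from h import *
s=state(); print(s['joint_pos'].round(3),s['eef_pos'],s['tool_rot'])
for n in ("wrist","top","scene"):
    p,d=capture(n); cv2.imwrite(f"pics/{n}3.png",p[:,:,::-1]); np.save(f"pics/{n}3.npy",cloud(d,get_calibration(n)))
```

```text
[-0.198  0.898  0.785  1.752 -0.343  1.143 -0.737] [ 0.5284075  -0.24492064  0.12317194] [-3.1388309   0.4916621   0.12607737]
```

View pics/wrist3.png

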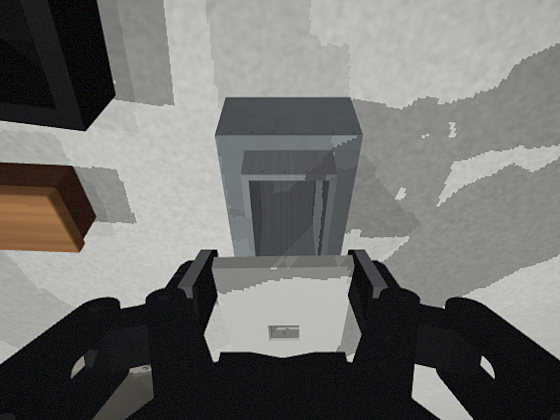

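The cover is held (u 205–360, front edge at v≈258), above the bath trough whose far rim is at v≈175, u 243–338. I'll measure both in this same picture.

```bash
cat >> h.py <<'E'
def topface(X,img,box,z0,z1,thr=100):
    """white flat face: plane tilt (deg along x,y), minAreaRect xy in mm, far edge"""
    u0,u1,v0,v1=box; m=np.zeros(X.shape[:2],bool); m[v0:v1,u0:u1]=True
    m&=(img.min(2)>thr)&(X[...,2]<z1)&(X[...,2]>z0)
    n,l,st,_=cv2.connectedComponentsWithStats(m.astype(np.uint8)); P=X[l==1+np.argmax(st[1:,4])]
    A=np.c_[P[:,:2],np.ones(len(P))]; k=np.ones(len(P),bool)
    for _ in range(6):
        s=np.linalg.lstsq(A[k],P[k,2],rcond=None)[0]; k=abs(A@s-P[:,2])<.002
    Q=P[k]*1000
    return np.degrees(np.arctan(s[:2])).round(2),Q.mean(0).round(1),cv2.minAreaRect(Q[:,:2].astype(np.float32)),len(Q),Q
E
python3 - <<'E'
from h import *
X=np.load("pics/wrist3.npy"); img=cv2.imread("pics/wrist3.png").astype(int)
t,c,r,n,Q=topface(X,img,(200,365,255,352),.1,.2,70); print(t,c,r,n)
print(Q[:,0].max(), Q[Q[:,0]>Q[:,0].max()-6].mean(0), Q[:,2].mean())
# bath rim from wrist
print('rim',rect(X,(215,365,90,256),.066,.082))
P=X[90:256,215:365].reshape(-1,3)*1000; P=P[(P[:,2]>66)&(P[:,2]<82)]; print(P.max(0),P.min(0),np.median(P[:,2]))
XT=np.load("pics/top3.npy")
E
```

```text
[-0.73 -0.09] [ 513.5 -246.1  136.8] ((505.1006774902344, -247.3054656982422), (81.43299102783203, 60.405540466308594), 8.369563102722168) 10844
549.2091801581516 [ 545.38997927 -256.48928059  136.11538059] 136.84891719430215
rim (array([ 506.1, -249.8]), array([77.5, 53.3]), 6.96, np.float64(73.4), 2610)
[ 547.19131524 -218.88508409   75.2546904 ] [ 465.31047359 -280.03342623   66.00553113] 73.40556037413774
```

Request:
arm_command(
  plan=[
    {"gripper":50,"delta_pos":[0.06,-0.055,0],"angular":[0,-0.1,-0.1]},
    {"gripper":50,"delta_pos":[0,0,-0.3],"angular":[0,0,0]},
    {"gripper":50,"delta_pos":[0,0,-0.3],"angular":[0,0,0]},
    {"gripper":50,"delta_pos":[0,0,-0.3],"angular":[0,0,0]},
    {"gripper":50,"delta_pos":[0,0,-0.2],"angular":[0,0,0]},
    {"gripper":50,"delta_pos":[0,0,0],"angular":[0,0,0]},
    {"gripper":50,"delta_pos":[0,0,0],"angular":[0,0,0]},
  ],
)

```text
time_s: 9.48
eef_pos: [0.5298, -0.2471, 0.0789]
tool_rot: [-3.139, 0.486, 0.116]
ft_force: [-0.6, 0.1, 0.3]
grip_width: 0.68
gripper_force: 64.6
```

Request:
arm_command(
  plan=[
    {"gripper":50,"delta_pos":[0.025,0,-0.1],"angular":[0,0,0]},
    {"gripper":50,"delta_pos":[0,0,-0.05],"angular":[0,0,0]},
    {"gripper":50,"delta_pos":[0,0,-0.05],"angular":[0,0,0]},
    {"gripper":50,"delta_pos":[0,0,-0.05],"angular":[0,0,0]},
    {"gripper":50,"delta_pos":[0,0,-0.05],"angular":[0,0,0]},
    {"gripper":50,"delta_pos":[0,0,0],"angular":[0,0,0]},
  ],
)

```text
time_s: 9.98
eef_pos: [0.5312, -0.2471, 0.0675]
tool_rot: [-3.139, 0.484, 0.116]
ft_force: [-0.8, -0.5, -0.7]
grip_width: 0.684
gripper_force: 64.6
```

Request:
arm_command(
  plan=[
    {"gripper":50,"delta_pos":[0,0,-0.03],"angular":[0,0,0]},
    {"gripper":50,"delta_pos":[0,0,-0.02],"angular":[0,0,0]},
    {"gripper":50,"delta_pos":[0,0,0],"angular":[0,0,0]},
  ],
)

```text
time_s: 10.23
eef_pos: [0.5313, -0.2473, 0.0662]
tool_rot: [-3.139, 0.484, 0.116]
ft_force: [-0.6, 0.8, 3.3]
grip_width: 0.679
gripper_force: 64.9
```

Request:
arm_command(
  plan=[
    {"gripper":95,"delta_pos":[0,0,0],"angular":[0,0,0]},
    {"gripper":95,"delta_pos":[0,0,0],"angular":[0,0,0]},
    {"gripper":95,"delta_pos":[0,0,0],"angular":[0,0,0]},
    {"gripper":95,"delta_pos":[0.12,0.01,0.22],"angular":[0,0,0]},
    {"gripper":95,"delta_pos":[0.23,0.03,0.44],"angular":[0,0,0]},
    {"gripper":95,"delta_pos":[0.23,0.03,0.6],"angular":[0,-0.6,0]},
    {"gripper":95,"delta_pos":[0,0,0.6],"angular":[0,-0.6,0]},
    {"gripper":95,"delta_pos":[0,0,0.6],"angular":[0,-0.6,0]},
  ],
)

```text
time_s: 10.9
eef_pos: [0.5554, -0.2445, 0.1654]
tool_rot: [3.124, 0.326, 0.109]
ft_force: [0.2, 0.8, -0.3]
grip_width: 0.952
gripper_force: 0.0
```

Request:
arm_command(
  plan=[
    {"gripper":30,"delta_pos":[-0.3,0.1,0],"angular":[0.06,-0.6,0]},
    {"gripper":0,"delta_pos":[-0.3,0.1,0],"angular":[0.06,-0.6,0]},
    {"gripper":0,"delta_pos":[-0.3,0.1,0],"angular":[0.06,-0.6,0]},
    {"gripper":0,"delta_pos":[-0.3,0.1,0],"angular":[0.06,-0.6,0]},
    {"gripper":0,"delta_pos":[-0.3,0.1,0],"angular":[0.06,-0.6,0]},
    {"gripper":0,"delta_pos":[-0.3,0.1,0],"angular":[0.06,-0.6,0]},
    {"gripper":0,"delta_pos":[0,0,0],"angular":[0,0,0]},
  ],
)

```text
time_s: 11.48
eef_pos: [0.4785, -0.2202, 0.1653]
tool_rot: [3.124, 0.01, 0.104]
ft_force: [-1.6, 0.9, -0.3]
grip_width: -0.001
gripper_force: 0.0
```

Run:
```python
from h import *
s=state(); print(s['joint_pos'].round(3),s['eef_pos'],s['tool_rot'])
for n in ("wrist","top"):
    p,d=capture(n); cv2.imwrite(f"pics/{n}4.png",p[:,:,::-1]); np.save(f"pics/{n}4.npy",cloud(d,get_calibration(n)))
```

```text
[-0.164  0.548  0.7    2.144 -0.561  0.638 -0.539] [ 0.478481   -0.22023472  0.16533192] [3.12424702 0.01002376 0.10424236]
```

View pics/wrist4.png

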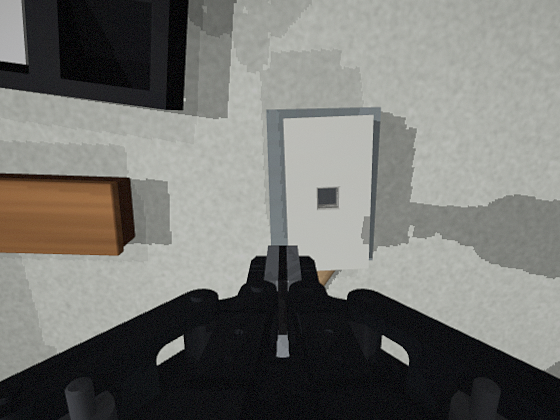

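```bash
cat >> h.py <<'E'
def hole(X,img,box):
    """dark hole inside a white cover: centre px and xy(mm) on the plane height of surroundings"""
    u0,u1,v0,v1=box; g=img[v0:v1,u0:u1].min(2); m=(g<100).astype(np.uint8)
    n,l,st,ce=cv2.connectedComponentsWithStats(m); 
    return [(ce[i]+[u0,v0],st[i,4]) for i in range(1,n) if st[i,4]>4]
def px2w(u,v,z,c):
    d=c['R'].T@np.array([(u-c['cx'])/c['fx'],(v-c['cy'])/c['fy'],1]); o=-c['R'].T@c['t']
    return o+d*(z-o[2])/d[2]
E
python3 - <<'E'
from h import *
X=np.load("pics/wrist4.npy"); img=cv2.imread("pics/wrist4.png").astype(int)
t,c,r,n,Q=topface(X,img,(270,385,100,275),.06,.1,110); print(t,c,r,n)
h=hole(X,img,(305,350,175,220)); cw=get_calibration("wrist"); print(h,[px2w(*a,.08,cw) for a,_ in h])
X=np.load("pics/top4.npy");img=cv2.imread("pics/top4.png").astype(int)
print(topface(X,img,(365,420,215,285),.06,.1,110)[:4])
for k,b,z in (('dish',(150,225,210,285),(.052,.07)),('stand',(90,180,180,290),(.056,.076))): print(k,rect(X,b,*z))
E
```

```text
[-0.06  0.04] [ 500.6 -251.6   79.3] ((494.31805419921875, -251.8210906982422), (112.5680160522461, 60.35737991333008), 8.345035552978516) 11992
[(array([326.34069401, 196.45425868]), np.int32(317)), (array([328., 207.]), np.int32(7))] [array([ 0.49732932, -0.25015979,  0.08      ]), array([ 0.48977512, -0.25245034,  0.08      ])]Traceback (most recent call last):
  File "<stdin>", line 6, in <module>
  File "h.py", line 23, in topface
    n,l,st,_=cv2.connectedComponentsWithStats(m.astype(np.uint8)); P=X[l==1+np.argmax(st[1:,4])]
                                                                            ~~~~~~~~~^^^^^^^^^^
    return _wrapfunc(a, 'argmax', axis=axis, out=out, **kwds)
    return bound(*args, **kwds)
ValueError: attempt to get argmax of an empty sequence
```

Request:
arm_command(
  plan=[
    {"gripper":0,"delta_pos":[0.3,0.95,0],"angular":[0.03,-0.015,-0.2]},
    {"gripper":0,"delta_pos":[0.3,0.95,0],"angular":[0.03,-0.015,-0.2]},
    {"gripper":0,"delta_pos":[0.3,0.95,0],"angular":[0.03,-0.015,-0.2]},
    {"gripper":0,"delta_pos":[0.3,0.95,0],"angular":[0.03,-0.015,-0.2]},
    {"gripper":0,"delta_pos":[0.3,0.95,0],"angular":[0.03,-0.015,-0.2]},
    {"gripper":0,"delta_pos":[0.3,0.95,0],"angular":[0.03,-0.015,-0.2]},
    {"gripper":0,"delta_pos":[0.3,0.95,0],"angular":[0.03,-0.015,-0.2]},
    {"gripper":0,"delta_pos":[0.3,0.95,0],"angular":[0.03,-0.015,-0.2]},
  ],
)

```text
time_s: 12.25
eef_pos: [0.5801, 0.0865, 0.1643]
tool_rot: [-3.141, 0.001, -0.031]
ft_force: [-0.0, -0.7, -0.2]
grip_width: 0.0
gripper_force: 0.0
```

Request:
arm_command(
  plan=[
    {"gripper":0,"delta_pos":[0,0,-0.5],"angular":[0,0,0]},
    {"gripper":0,"delta_pos":[0,0,-0.5],"angular":[0,0,0]},
    {"gripper":0,"delta_pos":[0,0,-0.5],"angular":[0,0,0]},
    {"gripper":0,"delta_pos":[0,0,-0.5],"angular":[0,0,0]},
    {"gripper":0,"delta_pos":[0,0,0],"angular":[0,0,0]},
    {"gripper":0,"delta_pos":[0,0,0],"angular":[0,0,0]},
  ],
)

```text
time_s: 12.75
eef_pos: [0.579, 0.0838, 0.0835]
tool_rot: [-3.141, 0.003, -0.031]
ft_force: [-0.1, -0.0, 0.1]
grip_width: -0.001
gripper_force: 0.0
```

Run:
```python
from h import *
s=state(); print(s['joint_pos'].round(3),s['eef_pos'],s['tool_rot'])
p,d=capture("wrist"); X=cloud(d,get_calibration("wrist")); cv2.imwrite("pics/w5.png",p[:,:,::-1]); np.save("pics/w5.npy",X)
p,d=capture("top"); X=cloud(d,get_calibration("top")); cv2.imwrite("pics/t5.png",p[:,:,::-1]);np.save("pics/t5.npy",X)
p=p.astype(int)
for k,b,z in (('dish',(150,225,210,285),(.052,.07)),('stand',(90,180,180,290),(.056,.076))): print(k,rect(X,b,*z))
print(topface(X,p,(365,420,215,285),.06,.1,90)[:4])
```

```text
[-0.656  0.736  0.652  2.065 -0.794  0.609 -1.046] [0.57896082 0.08380672 0.08354512] [-3.14146319e+00  2.57040221e-03 -3.09323250e-02]
dish (array([444.4, 242.7]), array([44.7, 22.7]), -43.44, np.float64(61.6), 61)
stand (array([583. , 390.5]), array([47.3, 14.2]), 86.08, np.float64(66.9), 82)
(array([0.18, 0.29]), array([ 491.6, -250.8,   79.9]), ((491.602783203125, -251.53684997558594), (111.12033081054688, 59.00263595581055), 8.138742446899414), 687)
```

Request:
arm_command(
  plan=[
    {"gripper":0,"delta_pos":[-0.08,0.12,-0.3],"angular":[0,0,0]},
    {"gripper":0,"delta_pos":[0,0,-0.3],"angular":[0,0,0]},
    {"gripper":0,"delta_pos":[0,0,-0.15],"angular":[0,0,0]},
    {"gripper":0,"delta_pos":[0,0,-0.1],"angular":[0,0,0]},
    {"gripper":0,"delta_pos":[0,0,0],"angular":[0,0,0]},
    {"gripper":0,"delta_pos":[0,0,0],"angular":[0,0,0]},
  ],
)

```text
time_s: 13.35
eef_pos: [0.5755, 0.0881, 0.0503]
tool_rot: [-3.141, 0.001, -0.032]
ft_force: [-0.5, -0.3, -0.2]
grip_width: 0.002
gripper_force: 0.0
```

Request:
arm_command(
  plan=[
    {"gripper":0,"delta_pos":[-0.02,0,-0.1],"angular":[0,0,0]},
    {"gripper":0,"delta_pos":[-0.02,0,-0.1],"angular":[0,0,0]},
    {"gripper":0,"delta_pos":[-0.03,0,-0.1],"angular":[0,0,0]},
    {"gripper":0,"delta_pos":[-0.03,0,-0.1],"angular":[0,0,0]},
    {"gripper":0,"delta_pos":[-0.03,0,-0.1],"angular":[0,0,0]},
    {"gripper":0,"delta_pos":[0,0,0],"angular":[0,0,0]},
  ],
)

```text
time_s: 13.85
eef_pos: [0.5694, 0.0883, 0.0293]
tool_rot: [-3.141, 0.002, -0.032]
ft_force: [0.7, 0.4, -0.7]
grip_width: -0.001
gripper_force: 0.0
```

Request:
arm_command(
  plan=[
    {"gripper":0,"delta_pos":[0,0,-0.05],"angular":[0,0,0]},
    {"gripper":0,"delta_pos":[0,0,0],"angular":[0,0,0]},
  ],
)

```text
time_s: 14.02
eef_pos: [0.57, 0.0883, 0.0282]
tool_rot: [-3.14, 0.001, -0.032]
ft_force: [-1.6, 0.0, 2.7]
grip_width: -0.003
gripper_force: 1.5
```

Request:
arm_command(
  plan=[
    {"gripper":0,"delta_pos":[0,0,0.2],"angular":[0,0,0]},
    {"gripper":0,"delta_pos":[0,0,0.5],"angular":[0,0,0]},
    {"gripper":0,"delta_pos":[0,0,1],"angular":[0,0,0]},
    {"gripper":0,"delta_pos":[0,0,1],"angular":[0,0,0]},
    {"gripper":85,"delta_pos":[0,0,0.2],"angular":[0,0,0]},
    {"gripper":85,"delta_pos":[0,0,0],"angular":[0,0,0]},
    {"gripper":85,"delta_pos":[0,0,0],"angular":[0,0,0]},
  ],
)

```text
time_s: 14.6
eef_pos: [0.5702, 0.089, 0.1448]
tool_rot: [-3.14, -0.0, -0.031]
ft_force: [-0.7, 0.2, -0.8]
grip_width: 0.418
gripper_force: 0.0
```

Run:
```python
from h import *
s=state(); print(s['joint_pos'].round(3),s['eef_pos'],s['tool_rot'])
p,d=capture("wrist"); X=cloud(d,get_calibration("wrist")); cv2.imwrite("pics/w6.png",p[:,:,::-1]); np.save("pics/w6.npy",X)
t,c,r,n,Q=topface(X,p.astype(int),(225,345,50,235),.01,.09,95); print(t,c,r,n,Q[:,0].max(),Q[:,2].max())
q,d=capture("scene"); X=cloud(d,get_calibration("scene"))
for k,b,z in (('dish',(330,410,240,310),(.052,.07)),('stand',(360,460,260,350),(.056,.076))): print(k,rect(X,b,*z))
```

```text
[-0.739  0.656  0.757  2.052 -0.702  0.709 -1.127] [0.5701574  0.08895445 0.1447901 ] [-3.13971260e+00 -2.84828418e-04 -3.08463690e-02]
[27.86 -0.79] [621.7  87.5  49.8] ((613.7874145507812, 87.67860412597656), (60.188594818115234, 99.87054443359375), 88.53058624267578) 11239 664.2930768918616 72.82893293537875
dish (array([487. , 259.1]), array([112.2,  59.3]), -1.24, np.float64(60.7), 490)
stand (array([514.8, 391.6]), array([156.5,  60.1]), -6.03, np.float64(67.8), 1095)
```

Request:
arm_command(
  plan=[
    {"gripper":85,"delta_pos":[0.53,-0.015,0],"angular":[0,0,0]},
    {"gripper":85,"delta_pos":[0.53,-0.015,0],"angular":[0,0,0]},
    {"gripper":85,"delta_pos":[0.53,-0.015,-0.1],"angular":[0,0,0]},
    {"gripper":85,"delta_pos":[0.53,-0.015,-0.4],"angular":[0,0,0]},
    {"gripper":85,"delta_pos":[0,0,-0.5],"angular":[0,0,0]},
    {"gripper":85,"delta_pos":[0,0,-0.5],"angular":[0,0,0]},
    {"gripper":85,"delta_pos":[0,0,-0.3],"angular":[0,0,0]},
    {"gripper":85,"delta_pos":[0,0,0],"angular":[0,0,0]},
  ],
)

```text
time_s: 15.37
eef_pos: [0.6527, 0.0857, 0.0684]
tool_rot: [3.141, 0.007, -0.032]
ft_force: [-1.2, 0.3, 0.3]
grip_width: 0.851
gripper_force: 0.0
```

Request:
arm_command(
  plan=[
    {"gripper":85,"delta_pos":[0,0,0],"angular":[0,0,0]},
  ],
)

```text
time_s: 15.45
eef_pos: [0.6542, 0.0855, 0.0712]
tool_rot: [-3.141, 0.003, -0.032]
ft_force: [0.1, 0.2, -0.2]
grip_width: 0.851
gripper_force: 0.0
```

Request:
arm_command(
  plan=[
    {"gripper":85,"delta_pos":[0.02,0.02,-0.2],"angular":[0,0,0]},
    {"gripper":85,"delta_pos":[0,0,-0.15],"angular":[0,0,0]},
    {"gripper":85,"delta_pos":[0,0,-0.1],"angular":[0,0,0]},
    {"gripper":85,"delta_pos":[0,0,0],"angular":[0,0,0]},
    {"gripper":85,"delta_pos":[0,0,0],"angular":[0,0,0]},
  ],
)

```text
time_s: 15.87
eef_pos: [0.6556, 0.0868, 0.0542]
tool_rot: [-3.141, 0.001, -0.032]
ft_force: [-0.3, 0.2, 0.1]
grip_width: 0.848
gripper_force: 0.0
```

Request:
arm_command(
  plan=[
    {"gripper":85,"delta_pos":[0,0,-0.05],"angular":[0,0,0]},
    {"gripper":50,"delta_pos":[0,0,0],"angular":[0,0,0]},
    {"gripper":50,"delta_pos":[0,0,0],"angular":[0,0,0]},
    {"gripper":50,"delta_pos":[0,0,0],"angular":[0,0,0]},
    {"gripper":50,"delta_pos":[0,0,0],"angular":[0,0,0]},
    {"gripper":50,"delta_pos":[0,0,0],"angular":[0,0,0]},
  ],
  newtons=60,
)

```text
time_s: 16.37
eef_pos: [0.6556, 0.0868, 0.0523]
tool_rot: [-3.14, 0.001, -0.032]
ft_force: [-0.4, 0.7, 1.5]
grip_width: 0.681
gripper_force: 63.5
```

Request:
arm_command(
  plan=[
    {"gripper":50,"delta_pos":[0,0,0.2],"angular":[0,0,0]},
    {"gripper":50,"delta_pos":[0,0,0.5],"angular":[0,0,0]},
    {"gripper":50,"delta_pos":[0,0,0.9],"angular":[0,0,0]},
    {"gripper":50,"delta_pos":[0,0,0.9],"angular":[0,0,0]},
    {"gripper":50,"delta_pos":[0,0,0.9],"angular":[0,0,0]},
    {"gripper":50,"delta_pos":[0,0,0],"angular":[0,0,0]},
  ],
)

```text
time_s: 16.87
eef_pos: [0.6589, 0.0856, 0.1954]
tool_rot: [-3.14, -0.008, -0.033]
ft_force: [1.6, -0.6, -0.9]
grip_width: 0.678
gripper_force: 64.3
```

Request:
arm_command(
  plan=[
    {"gripper":50,"delta_pos":[-0.41,0.54,-0.22],"angular":[0,0,0.03]},
    {"gripper":50,"delta_pos":[-0.41,0.54,-0.22],"angular":[0,0,0.03]},
    {"gripper":50,"delta_pos":[-0.41,0.54,-0.22],"angular":[0,0,0.03]},
    {"gripper":50,"delta_pos":[-0.41,0.54,-0.22],"angular":[0,0,0.03]},
    {"gripper":50,"delta_pos":[-0.41,0.54,-0.22],"angular":[0,0,0.03]},
    {"gripper":50,"delta_pos":[-0.41,0.54,-0.22],"angular":[0,0,0.03]},
    {"gripper":50,"delta_pos":[-0.41,0.54,-0.22],"angular":[0,0,0.03]},
    {"gripper":50,"delta_pos":[-0.41,0.54,-0.22],"angular":[0,0,0.03]},
  ],
)

```text
time_s: 17.53
eef_pos: [0.5238, 0.2605, 0.1177]
tool_rot: [-3.14, 0.0, -0.011]
ft_force: [0.3, 0.1, -0.2]
grip_width: 0.677
gripper_force: 64.3
```

Request:
arm_command(
  plan=[
    {"gripper":50,"delta_pos":[0,0,0],"angular":[0,0.7,0]},
    {"gripper":50,"delta_pos":[0,0,0],"angular":[0,0.7,0]},
    {"gripper":50,"delta_pos":[0,0,0],"angular":[0,0.7,0]},
    {"gripper":50,"delta_pos":[0,0,0],"angular":[0,0.7,0]},
    {"gripper":50,"delta_pos":[0,0,0],"angular":[0,0.7,0]},
    {"gripper":50,"delta_pos":[0,0,0],"angular":[0,0.7,0]},
    {"gripper":50,"delta_pos":[0,0,0],"angular":[0,0.7,0]},
    {"gripper":50,"delta_pos":[0,0,0],"angular":[0,0.7,0]},
  ],
)

```text
time_s: 18.2
eef_pos: [0.5249, 0.2595, 0.1181]
tool_rot: [3.137, 0.491, -0.012]
ft_force: [-0.3, -1.1, -0.4]
grip_width: 0.683
gripper_force: 64.3
```

Request:
arm_command(
  plan=[
    {"gripper":50,"delta_pos":[0,0,0],"angular":[0,0,0]},
    {"gripper":50,"delta_pos":[0,0,0],"angular":[0,0,0]},
  ],
)

```text
time_s: 18.37
eef_pos: [0.5251, 0.259, 0.1172]
tool_rot: [3.136, 0.488, -0.013]
ft_force: [-0.6, -0.1, -0.8]
grip_width: 0.68
gripper_force: 64.3
```

Run:
```python
from h import *
s=state(); print(s['joint_pos'].round(3),s['eef_pos'],s['tool_rot'])
p,d=capture("wrist"); X=cloud(d,get_calibration("wrist")); cv2.imwrite("pics/w7.png",p[:,:,::-1]); np.save("pics/w7.npy",X)
t,c,r,n,Q=topface(X,p.astype(int),(200,365,255,352),.1,.2,70); print('cover',t,c,r,n)
print('rim',rect(X,(200,380,60,256),.054,.07))
q,d=capture("scene"); X=cloud(d,get_calibration("scene"))
print('stand',rect(X,(360,460,260,350),.056,.076))
```

```text
[-0.83   0.875  0.683  1.731 -0.634  1.29  -1.427] [0.52508157 0.25902134 0.11718317] [ 3.13603441  0.48794649 -0.01317045]
cover [-0.58 -0.15] [509.7 260.5 130.8] ((501.6205139160156, 260.5178527832031), (79.5841293334961, 60.22769546508789), 1.0020172595977783) 10646
rim (array([499. , 261.3]), array([84.3, 53.2]), -0.05, np.float64(61.2), 2573)
stand (array([515.1, 391.1]), array([154.2,  60.4]), -5.07, np.float64(67.9), 1091)
```

View pics/w7.png

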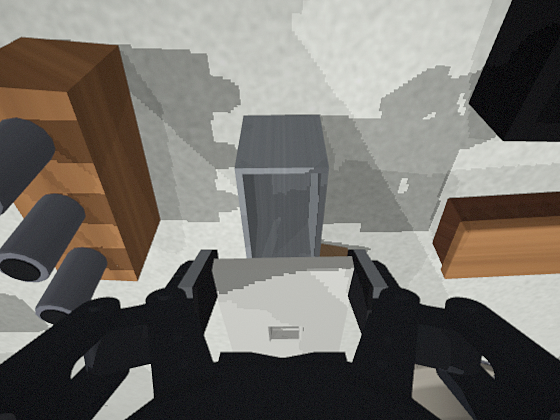

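The cover (front edge v≈258) is above the loose trough (far rim v≈170, u 236–328), and the numbers agree with the plan. A 2 mm shift is needed, then I lower it.

Request:
arm_command(
  plan=[
    {"gripper":50,"delta_pos":[0.055,0.03,0],"angular":[0.05,-0.1,-0.14]},
    {"gripper":50,"delta_pos":[0,0,-0.3],"angular":[0,0,0]},
    {"gripper":50,"delta_pos":[0,0,-0.3],"angular":[0,0,0]},
    {"gripper":50,"delta_pos":[0,0,-0.3],"angular":[0,0,0]},
    {"gripper":50,"delta_pos":[0,0,-0.3],"angular":[0,0,0]},
    {"gripper":50,"delta_pos":[0,0,0],"angular":[0,0,0]},
    {"gripper":50,"delta_pos":[0,0,0],"angular":[0,0,0]},
  ],
)

```text
time_s: 19.05
eef_pos: [0.5261, 0.2606, 0.0685]
tool_rot: [3.141, 0.483, -0.023]
ft_force: [0.0, 0.4, -0.5]
grip_width: 0.676
gripper_force: 64.4
```

Request:
arm_command(
  plan=[
    {"gripper":50,"delta_pos":[0.03,0,-0.1],"angular":[0,0,0]},
    {"gripper":50,"delta_pos":[0,0,-0.07],"angular":[0,0,0]},
    {"gripper":50,"delta_pos":[0,0,-0.05],"angular":[0,0,0]},
    {"gripper":50,"delta_pos":[0,0,-0.05],"angular":[0,0,0]},
    {"gripper":50,"delta_pos":[0,0,-0.05],"angular":[0,0,0]},
    {"gripper":50,"delta_pos":[0,0,0],"angular":[0,0,0]},
  ],
)

```text
time_s: 19.55
eef_pos: [0.5278, 0.2608, 0.0567]
tool_rot: [-3.141, 0.481, -0.022]
ft_force: [-0.5, -0.8, -0.5]
grip_width: 0.68
gripper_force: 64.4
```

Request:
arm_command(
  plan=[
    {"gripper":50,"delta_pos":[0,0,-0.03],"angular":[0,0,0]},
    {"gripper":50,"delta_pos":[0,0,0],"angular":[0,0,0]},
  ],
)

```text
time_s: 19.72
eef_pos: [0.5279, 0.2608, 0.0557]
tool_rot: [-3.141, 0.481, -0.022]
ft_force: [-0.5, -0.0, -0.7]
grip_width: 0.676
gripper_force: 64.4
```

Request:
arm_command(
  plan=[
    {"gripper":50,"delta_pos":[0,0,-0.03],"angular":[0,0,0]},
    {"gripper":50,"delta_pos":[0,0,-0.02],"angular":[0,0,0]},
    {"gripper":50,"delta_pos":[0,0,0],"angular":[0,0,0]},
  ],
)

```text
time_s: 19.97
eef_pos: [0.5279, 0.2608, 0.0541]
tool_rot: [-3.141, 0.481, -0.022]
ft_force: [-0.1, 1.1, 3.3]
grip_width: 0.677
gripper_force: 64.6
```

Request:
arm_command(
  plan=[
    {"gripper":95,"delta_pos":[0,0,0],"angular":[0,0,0]},
    {"gripper":95,"delta_pos":[0,0,0],"angular":[0,0,0]},
    {"gripper":95,"delta_pos":[0,0,0],"angular":[0,0,0]},
    {"gripper":95,"delta_pos":[0.12,0,0.22],"angular":[0,0,0]},
    {"gripper":95,"delta_pos":[0.23,0,0.44],"angular":[0,0,0]},
    {"gripper":95,"delta_pos":[0.23,0,0.6],"angular":[0,-0.6,0]},
    {"gripper":95,"delta_pos":[0,0,0.8],"angular":[0,-0.6,0]},
    {"gripper":95,"delta_pos":[0,0,0.8],"angular":[0,-0.6,0]},
  ],
)

```text
time_s: 20.63
eef_pos: [0.5519, 0.2601, 0.1693]
tool_rot: [-3.138, 0.322, -0.022]
ft_force: [-0.2, 0.1, 0.7]
grip_width: 0.948
gripper_force: 0.0
```

Request:
arm_command(
  plan=[
    {"gripper":95,"delta_pos":[-0.3,0,0.2],"angular":[0,-0.6,0]},
    {"gripper":95,"delta_pos":[-0.3,0,0.2],"angular":[0,-0.6,0]},
    {"gripper":95,"delta_pos":[-0.3,0,0.2],"angular":[0,-0.6,0]},
    {"gripper":95,"delta_pos":[-0.3,0,0.2],"angular":[0,-0.6,0]},
    {"gripper":95,"delta_pos":[-0.3,0,0.2],"angular":[0,-0.6,0]},
    {"gripper":95,"delta_pos":[0,0,0.2],"angular":[0,-0.6,0]},
    {"gripper":95,"delta_pos":[0,0,0],"angular":[0,0,0]},
  ],
)

```text
time_s: 21.22
eef_pos: [0.4898, 0.2611, 0.218]
tool_rot: [-3.129, 0.008, -0.019]
ft_force: [-0.1, 0.0, -0.6]
grip_width: 0.953
gripper_force: 0.0
```

Run:
```python
from h import *
s=state(); print(s['joint_pos'].round(3),s['eef_pos'],s['tool_rot'])
for n in ("wrist","top","scene"):
    p,d=capture(n); cv2.imwrite(f"pics/{n}8.png",p[:,:,::-1]); np.save(f"pics/{n}8.npy",cloud(d,get_calibration(n)))
    if n=="scene": X=cloud(d,get_calibration(n)); print('stand',rect(X,(360,460,260,350),.056,.076))
```

```text
[-1.167  0.55   0.883  2.039 -0.601  0.83  -1.518] [0.48983472 0.26113084 0.21801242] [-3.12864917  0.0076269  -0.0186191 ]
stand (array([514.7, 390.6]), array([153.5,  60.5]), -5.43, np.float64(68.0), 1098)
```

View pics/wrist8.png

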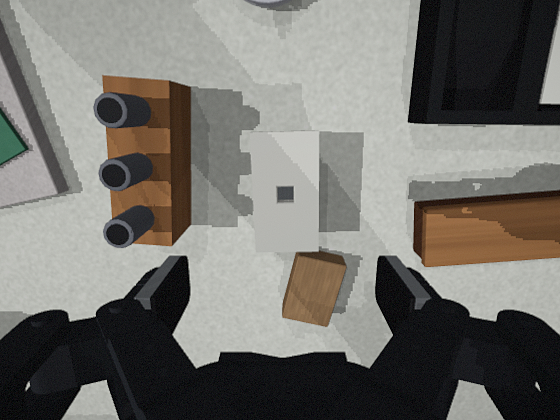

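The dish cover lies over the trough (u 250–320, v 130–250, hole at (285,194)). Thermometer heads are at (110,110), (113,172) and (118,234).

```bash
cat >> h.py <<'E'
def heads(X,box,z0=.1,z1=.13):
    u0,u1,v0,v1=box; P=X[v0:v1,u0:u1]; m=((P[...,2]>z0)&(P[...,2]<z1)).astype(np.uint8)
    q,l,st,ce=cv2.connectedComponentsWithStats(m); out=[]
    for i in range(1,q):
        if st[i,4]>15:
            p=P[l==i]; t=p[p[:,2]>np.median(p[:,2])-.004]
            (c,r)=cv2.minEnclosingCircle((t[:,:2]*1000).astype(np.float32)); out.append((np.round(c,1),round(r,1),round(np.median(t[:,2])*1000,1)))
    return out
E
python3 - <<'E'
from h import *
X=np.load("pics/wrist8.npy"); img=cv2.imread("pics/wrist8.png").astype(int); cw=get_calibration("wrist")
print(topface(X,img,(240,330,120,255),.05,.08,90)[:4]); print(hole(X,img,(265,305,175,215)))
print(px2w(285.5,194,.068,cw))
print(heads(X,(80,160,80,250)))
X=np.load("pics/scene8.npy"); img=cv2.imread("pics/scene8.png").astype(int)
print(topface(X,img,(335,410,240,300),.05,.085,90)[:4])
E
```

```text
(array([-0.14,  0.03]), array([490.9, 262.4,  66.8]), ((488.0238037109375, 262.61322021484375), (112.38221740722656, 59.739845275878906), 0.6098321080207825), 7662)
[(array([284.60194175, 193.06796117]), np.int32(206))]
[0.48970218 0.26180567 0.068     ]
[(array([563.6, 388.5]), 13.0, np.float64(110.0)), (array([515.1, 393. ]), 13.4, np.float64(110.1)), (array([468.4, 397.3]), 13.0, np.float64(110.1))]
(array([ 0.02, -0.99]), array([489.3, 260.5,  70.3]), ((487.0235595703125, 260.4828796386719), (116.40754699707031, 62.59488296508789), 0.31121963262557983), 668)
```

Request:
arm_command(
  plan=[
    {"gripper":80,"delta_pos":[-0.14,0.85,0],"angular":[-0.03,-0.02,0]},
    {"gripper":80,"delta_pos":[-0.14,0.85,0],"angular":[-0.03,-0.02,0]},
    {"gripper":80,"delta_pos":[-0.14,0.85,0],"angular":[-0.03,-0.02,0]},
    {"gripper":80,"delta_pos":[-0.14,0.85,0],"angular":[-0.03,-0.02,0]},
    {"gripper":80,"delta_pos":[0,0,-0.5],"angular":[0,0,0]},
    {"gripper":80,"delta_pos":[0,0,-0.5],"angular":[0,0,0]},
    {"gripper":80,"delta_pos":[0,0,-0.5],"angular":[0,0,0]},
    {"gripper":80,"delta_pos":[0,0,0],"angular":[0,0,0]},
  ],
)

```text
time_s: 22.03
eef_pos: [0.4679, 0.396, 0.1522]
tool_rot: [3.137, 0.007, -0.02]
ft_force: [-1.5, -0.2, 0.8]
grip_width: 0.803
gripper_force: 0.0
```

Request:
arm_command(
  plan=[
    {"gripper":80,"delta_pos":[0,0,0],"angular":[0,0,0]},
  ],
)

```text
time_s: 22.12
eef_pos: [0.4693, 0.396, 0.1552]
tool_rot: [3.139, 0.004, -0.021]
ft_force: [0.6, 0.0, 0.2]
grip_width: 0.803
gripper_force: 0.0
```

Run:
```python
from h import *
s=state(); print(s['joint_pos'].round(3),s['eef_pos'],s['tool_rot'])
p,d=capture("wrist"); cv2.imwrite("pics/w9.png",p[:,:,::-1]); X=cloud(d,get_calibration("wrist"))
print(heads(X,(200,380,40,330)))
```

```text
[-1.296  0.7    0.813  1.958 -0.71   0.802 -1.667] [0.469294   0.39603046 0.15515306] [ 3.13927518  0.00430783 -0.02075396]
[(array([563.5, 388.8]), 12.9, np.float64(111.9)), (array([515.9, 393.4]), 13.0, np.float64(111.9)), (array([468.3, 397.7]), 12.9, np.float64(111.8))]
```

Request:
arm_command(
  plan=[
    {"gripper":80,"delta_pos":[-0.03,0.03,-0.4],"angular":[0,0,0]},
    {"gripper":80,"delta_pos":[0,0,-0.5],"angular":[0,0,0]},
    {"gripper":80,"delta_pos":[0,0,-0.5],"angular":[0,0,0]},
    {"gripper":80,"delta_pos":[0,0,-0.35],"angular":[0,0,0]},
    {"gripper":80,"delta_pos":[0,0,-0.1],"angular":[0,0,0]},
    {"gripper":80,"delta_pos":[0,0,0],"angular":[0,0,0]},
    {"gripper":80,"delta_pos":[0,0,0],"angular":[0,0,0]},
  ],
)

```text
time_s: 22.75
eef_pos: [0.4683, 0.398, 0.083]
tool_rot: [-3.141, 0.002, -0.02]
ft_force: [-0.4, -0.2, 0.1]
grip_width: 0.803
gripper_force: 0.0
```

Request:
arm_command(
  plan=[
    {"gripper":80,"delta_pos":[0,-0.01,-0.12],"angular":[0,0,0]},
    {"gripper":15,"delta_pos":[0,0,0],"angular":[0,0,0]},
    {"gripper":15,"delta_pos":[0,0,0],"angular":[0,0,0]},
    {"gripper":15,"delta_pos":[0,0,0],"angular":[0,0,0]},
    {"gripper":15,"delta_pos":[0,0,0],"angular":[0,0,0]},
    {"gripper":15,"delta_pos":[0,0,0],"angular":[0,0,0]},
    {"gripper":15,"delta_pos":[0,0,0],"angular":[0,0,0]},
    {"gripper":15,"delta_pos":[0,0,0],"angular":[0,0,0]},
  ],
  newtons=40,
)

```text
time_s: 23.42
eef_pos: [0.4676, 0.3977, 0.0778]
tool_rot: [-3.141, 0.002, -0.019]
ft_force: [-0.8, -0.7, 4.5]
grip_width: 0.295
gripper_force: 39.1
```

Request:
arm_command(
  plan=[
    {"gripper":15,"delta_pos":[0,0,0.2],"angular":[0,0,0]},
    {"gripper":15,"delta_pos":[0,0,0.4],"angular":[0,0,0]},
    {"gripper":15,"delta_pos":[0,0,0.5],"angular":[0,0,0]},
    {"gripper":15,"delta_pos":[0,0,0.6],"angular":[0,0,0]},
    {"gripper":15,"delta_pos":[0,0,0.6],"angular":[0,0,0]},
    {"gripper":15,"delta_pos":[0,0,0.6],"angular":[0,0,0]},
    {"gripper":15,"delta_pos":[0,0,0],"angular":[0,0,0]},
    {"gripper":15,"delta_pos":[0,0,0],"angular":[0,0,0]},
  ],
)

```text
time_s: 24.08
eef_pos: [0.4679, 0.398, 0.1947]
tool_rot: [-3.14, 0.001, -0.019]
ft_force: [-1.4, -0.9, -0.7]
grip_width: 0.293
gripper_force: 39.3
```

Run:
```python
from h import *
s=state(); print(s['joint_pos'].round(3),s['eef_pos'],s['tool_rot'])
p,d=capture("scene"); X=cloud(d,get_calibration("scene")); cv2.imwrite("pics/s10.png",cv2.resize(p[170:350,290:530,::-1],(800,600)))
print('stand',rect(X,(360,460,260,350),.056,.076)); print('dish cover',topface(X,p.astype(int),(335,410,240,300),.05,.085,90)[:4])
```

```text
[-1.334  0.655  0.865  1.931 -0.659  0.865 -1.71 ] [0.46785461 0.39796915 0.19473539] [-3.13971858e+00  1.06386824e-03 -1.92389023e-02]
stand (array([514.5, 391.1]), array([154.1,  59.7]), -4.88, np.float64(67.9), 1204)
dish cover (array([-0.09, -0.07]), array([485. , 272.2,  70.3]), ((483.84442138671875, 271.660400390625), (115.4508056640625, 62.96260070800781), 0.5171685814857483), 700)
```

View pics/s10.png

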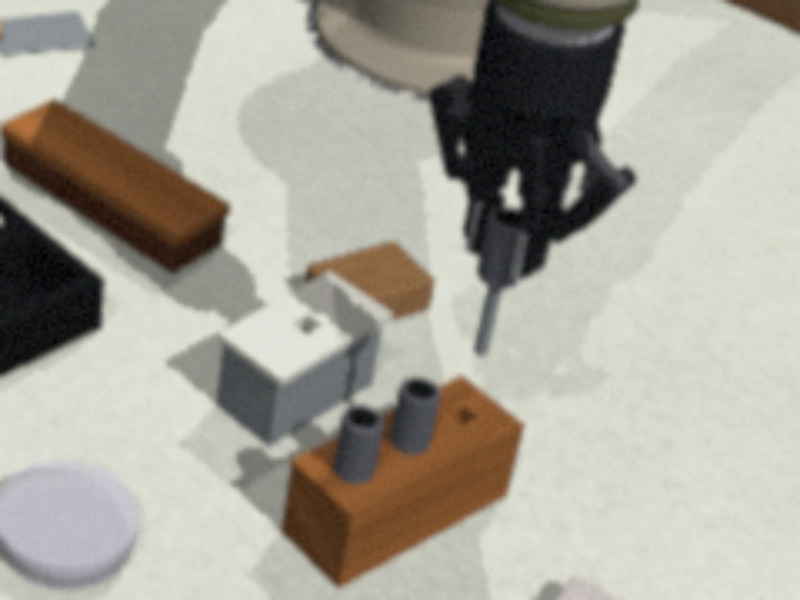

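The dish and its cover have just been knocked about 11 mm in +y, which was the announced disturbance. The held thermometer hangs straight. I'll do the fixed bath first.

Request:
arm_command(
  plan=[
    {"gripper":15,"delta_pos":[0.1,-0.95,0],"angular":[0,0,0]},
    {"gripper":15,"delta_pos":[0.1,-0.95,0],"angular":[0,0,0]},
    {"gripper":15,"delta_pos":[0.1,-0.95,0],"angular":[0,0,0]},
    {"gripper":15,"delta_pos":[0.1,-0.95,0],"angular":[0,0,0]},
    {"gripper":15,"delta_pos":[0.1,-0.95,0],"angular":[0,0,0]},
    {"gripper":15,"delta_pos":[0.1,-0.95,0],"angular":[0,0,0]},
    {"gripper":15,"delta_pos":[0,-0.95,0],"angular":[0,0,0]},
    {"gripper":15,"delta_pos":[0,-0.95,0],"angular":[0,0,0]},
  ],
)

```text
time_s: 24.8
eef_pos: [0.4907, 0.0918, 0.1925]
tool_rot: [3.141, 0.004, -0.019]
ft_force: [0.9, 0.2, -0.1]
grip_width: 0.291
gripper_force: 39.4
```

Request:
arm_command(
  plan=[
    {"gripper":15,"delta_pos":[0,-0.95,0],"angular":[0,0,0]},
    {"gripper":15,"delta_pos":[0,-0.95,0],"angular":[0,0,0]},
    {"gripper":15,"delta_pos":[0,-0.95,0],"angular":[0,0,0]},
    {"gripper":15,"delta_pos":[0,-0.95,0],"angular":[0,0,0]},
    {"gripper":15,"delta_pos":[0,-0.95,0],"angular":[0,0,0]},
    {"gripper":15,"delta_pos":[0,-0.95,0],"angular":[0,0,0]},
    {"gripper":15,"delta_pos":[0,-0.8,0],"angular":[0,0,0]},
    {"gripper":15,"delta_pos":[0,-0.4,0],"angular":[0,0,0]},
  ],
)

```text
time_s: 25.47
eef_pos: [0.4904, -0.1867, 0.1929]
tool_rot: [3.14, 0.003, -0.024]
ft_force: [-0.1, -0.6, -1.0]
grip_width: 0.292
gripper_force: 39.4
```

Run:
```python
from h import *
s=state(); print(s['joint_pos'].round(3),s['eef_pos'],s['tool_rot'])
p,d=capture("top"); X=cloud(d,get_calibration("top")); cv2.imwrite("pics/t11.png",p[:,:,::-1])
f=p.astype(int)
print('dish',topface(X,f,(150,225,205,290),.05,.085,100)[:4]); print('stand',rect(X,(90,170,190,290),.056,.076),heads(X,(90,170,190,290)))
```

```text
[-0.273  0.518  0.773  2.124 -0.553  0.712 -0.726] [ 0.49038383 -0.18668106  0.1929097 ] [ 3.13991389  0.00326646 -0.02361165]
dish (array([-0.08, -0.45]), array([483.6, 273.7,  68.4]), ((483.87078857421875, 273.61566162109375), (111.84723663330078, 59.98112869262695), 0.37933412194252014), 702)
stand (array([514.8, 392.7]), array([150. ,  58.7]), -5.36, np.float64(66.6), 1180) [(array([562.3, 386.4]), 13.2, np.float64(112.0)), (array([515. , 392.6]), 13.3, np.float64(111.9))]
```

Request:
arm_command(
  plan=[
    {"gripper":15,"delta_pos":[0.04,-0.8,0],"angular":[0,0,0]},
    {"gripper":15,"delta_pos":[0,-0.6,0],"angular":[0,0,0]},
    {"gripper":15,"delta_pos":[0,-0.23,-0.2],"angular":[0,0,0]},
    {"gripper":15,"delta_pos":[0,0,-0.4],"angular":[0,0,0]},
    {"gripper":15,"delta_pos":[0,0,0],"angular":[0,0,0]},
    {"gripper":15,"delta_pos":[0,0,0],"angular":[0,0,0]},
    {"gripper":15,"delta_pos":[0,0,0],"angular":[0,0,0]},
  ],
)

```text
time_s: 26.1
eef_pos: [0.4929, -0.2471, 0.1692]
tool_rot: [-3.141, 0.004, -0.019]
ft_force: [0.2, -0.5, -0.7]
grip_width: 0.296
gripper_force: 39.5
```

Run:
```python
from h import *
s=state(); print(s['joint_pos'].round(3),s['eef_pos'],s['tool_rot'])
p,d=capture("wrist"); cw=get_calibration("wrist"); X=cloud(d,cw); cv2.imwrite("pics/w12.png",p[:,:,::-1])
print(topface(X,p.astype(int),(150,420,100,350),.07,.09,90)[:4])
```

```text
[-0.116  0.574  0.716  2.085 -0.588  0.695 -0.6  ] [ 0.4928775  -0.24705613  0.16918874] [-3.14113362  0.00375139 -0.01904678]
(array([0.06, 0.03]), array([ 511.8, -250.5,   79.6]), ((500.88775634765625, -250.25660705566406), (95.55746459960938, 60.194557189941406), 8.307124137878418), 8480)
```

View pics/w12.png

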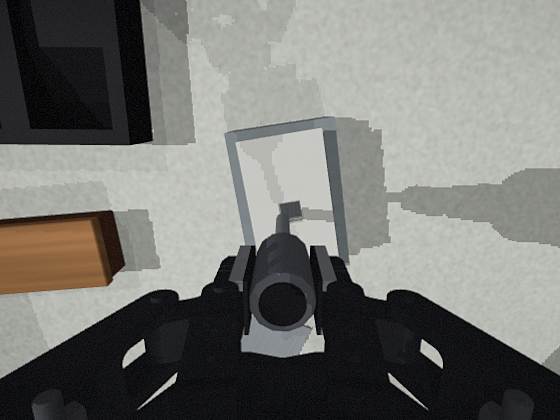

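The hole is at (290,210), just ahead of the stem tip at about (286,217). From the cover's edges the hole lies at (492.6, -251.6) mm, so I shift 4.5 mm in -y and then insert.

Request:
arm_command(
  plan=[
    {"gripper":15,"delta_pos":[-0.01,-0.115,0],"angular":[0,0,0]},
    {"gripper":15,"delta_pos":[0,0,-0.2],"angular":[0,0,0]},
    {"gripper":15,"delta_pos":[0,0,-0.25],"angular":[0,0,0]},
    {"gripper":15,"delta_pos":[0,0,-0.25],"angular":[0,0,0]},
    {"gripper":15,"delta_pos":[0,0,0],"angular":[0,0,0]},
    {"gripper":15,"delta_pos":[0,0,0],"angular":[0,0,0]},
  ],
)

```text
time_s: 26.65
eef_pos: [0.4921, -0.252, 0.1404]
tool_rot: [-3.141, 0.004, -0.02]
ft_force: [-1.0, 0.3, 0.4]
grip_width: 0.292
gripper_force: 39.5
```

Request:
arm_command(
  plan=[
    {"gripper":15,"delta_pos":[0,0,-0.25],"angular":[0,0,0]},
    {"gripper":15,"delta_pos":[0,0,-0.25],"angular":[0,0,0]},
    {"gripper":15,"delta_pos":[0,0,-0.25],"angular":[0,0,0]},
    {"gripper":15,"delta_pos":[0,0,-0.25],"angular":[0,0,0]},
    {"gripper":15,"delta_pos":[0,0,-0.1],"angular":[0,0,0]},
    {"gripper":15,"delta_pos":[0,0,0],"angular":[0,0,0]},
    {"gripper":15,"delta_pos":[0,0,0],"angular":[0,0,0]},
  ],
)

```text
time_s: 27.23
eef_pos: [0.4924, -0.2524, 0.097]
tool_rot: [-3.141, 0.003, -0.02]
ft_force: [0.6, 0.5, 0.1]
grip_width: 0.287
gripper_force: 39.5
```

Request:
arm_command(
  plan=[
    {"gripper":15,"delta_pos":[0,0,-0.06],"angular":[0,0,0]},
    {"gripper":15,"delta_pos":[0,0,-0.04],"angular":[0,0,0]},
    {"gripper":15,"delta_pos":[0,0,-0.03],"angular":[0,0,0]},
    {"gripper":15,"delta_pos":[0,0,0],"angular":[0,0,0]},
  ],
)

```text
time_s: 27.57
eef_pos: [0.4927, -0.2522, 0.0921]
tool_rot: [-3.142, 0.002, -0.019]
ft_force: [-0.1, -0.3, 0.1]
grip_width: 0.293
gripper_force: 39.5
```

Request:
arm_command(
  plan=[
    {"gripper":15,"delta_pos":[0,0,-0.03],"angular":[0,0,0]},
    {"gripper":15,"delta_pos":[0,0,0],"angular":[0,0,0]},
  ],
)

```text
time_s: 27.73
eef_pos: [0.4928, -0.2522, 0.0917]
tool_rot: [-3.141, 0.002, -0.02]
ft_force: [-2.1, 1.6, 10.3]
grip_width: 0.301
gripper_force: 40.4
```

Request:
arm_command(
  plan=[
    {"gripper":75,"delta_pos":[0,0,0.01],"angular":[0,0,0]},
    {"gripper":75,"delta_pos":[0,0,0],"angular":[0,0,0]},
    {"gripper":75,"delta_pos":[0,0,0],"angular":[0,0,0]},
    {"gripper":75,"delta_pos":[0,0,0],"angular":[0,0,0]},
    {"gripper":75,"delta_pos":[0,0,0.3],"angular":[0,0,0]},
    {"gripper":75,"delta_pos":[0,0,0.8],"angular":[0,0,0]},
    {"gripper":75,"delta_pos":[0,0,0.9],"angular":[0,0,0]},
    {"gripper":75,"delta_pos":[0,0,0.9],"angular":[0,0,0]},
  ],
)

```text
time_s: 28.4
eef_pos: [0.4918, -0.2524, 0.209]
tool_rot: [3.142, 0.005, -0.021]
ft_force: [1.2, -0.1, 0.5]
grip_width: 0.747
gripper_force: 0.0
```

Request:
arm_command(
  plan=[
    {"gripper":75,"delta_pos":[0,0.95,0],"angular":[0,0,0]},
    {"gripper":75,"delta_pos":[0,0.95,0],"angular":[0,0,0]},
    {"gripper":75,"delta_pos":[0,0.95,0],"angular":[0,0,0]},
    {"gripper":75,"delta_pos":[0,0.95,0],"angular":[0,0,0]},
    {"gripper":75,"delta_pos":[0,0.95,0],"angular":[0,0,0]},
    {"gripper":75,"delta_pos":[0,0.95,0],"angular":[0,0,0]},
    {"gripper":75,"delta_pos":[0,0.95,0],"angular":[0,0,0]},
    {"gripper":75,"delta_pos":[0,0.95,0],"angular":[0,0,0]},
  ],
)

```text
time_s: 29.07
eef_pos: [0.4923, 0.0535, 0.2082]
tool_rot: [-3.141, 0.002, -0.02]
ft_force: [1.3, 0.3, -0.7]
grip_width: 0.747
gripper_force: 0.0
```

Run:
```python
from h import *
s=state(); print(s['joint_pos'].round(3),s['eef_pos'],s['tool_rot'])
p,d=capture("top"); X=cloud(d,get_calibration("top")); cv2.imwrite("pics/t13.png",p[:,:,::-1])
f=p.astype(int)
print('dish',topface(X,f,(150,225,205,290),.05,.085,100)[:4]); print('stand',rect(X,(90,170,190,290),.056,.076),heads(X,(90,170,190,290)))
print('bath',topface(X,f,(365,420,205,290),.05,.1,100)[:4],heads(X,(350,440,190,290)))
```

```text
[-0.818  0.479  0.859  2.173 -0.557  0.724 -1.172] [0.49226983 0.05352583 0.20816661] [-3.14109401e+00  2.25756032e-03 -1.98166576e-02]
dish (array([-0.17, -0.39]), array([497.6, 279.6,  68.7]), ((485.0823669433594, 273.8617858886719), (109.35601806640625, 59.21520233154297), 0.5224632024765015), 455)
stand (array([514.8, 393. ]), array([150.1,  59. ]), -5.48, np.float64(66.6), 1183) [(array([562.4, 387.9]), 13.0, np.float64(112.0)), (array([514.6, 391.6]), 13.2, np.float64(112.1))]
bath (array([1.05, 0.99]), array([ 527.7, -244.8,   80.2]), ((525.5697631835938, -246.20635986328125), (41.29281997680664, 59.61891174316406), 8.73176383972168), 247) [(array([ 490.9, -250.3]), 12.9, np.float64(125.1))]
```

Request:
arm_command(
  plan=[
    {"gripper":80,"delta_pos":[0.07,0.95,0],"angular":[0,0,0]},
    {"gripper":80,"delta_pos":[0.07,0.95,0],"angular":[0,0,0]},
    {"gripper":80,"delta_pos":[0.07,0.95,0],"angular":[0,0,0]},
    {"gripper":80,"delta_pos":[0.07,0.95,0],"angular":[0,0,0]},
    {"gripper":80,"delta_pos":[0.07,0.95,0],"angular":[0,0,0]},
    {"gripper":80,"delta_pos":[0.07,0.95,0],"angular":[0,0,0]},
    {"gripper":80,"delta_pos":[0.07,0.95,0],"angular":[0,0,0]},
    {"gripper":80,"delta_pos":[0.07,0.95,0],"angular":[0,0,0]},
  ],
)

```text
time_s: 29.78
eef_pos: [0.5149, 0.3575, 0.2082]
tool_rot: [-3.142, 0.002, -0.019]
ft_force: [0.9, -0.8, -0.0]
grip_width: 0.798
gripper_force: 0.0
```

Request:
arm_command(
  plan=[
    {"gripper":80,"delta_pos":[0,0.85,0],"angular":[0,0,0]},
    {"gripper":80,"delta_pos":[0,0,-0.5],"angular":[0,0,0]},
    {"gripper":80,"delta_pos":[0,0,-0.5],"angular":[0,0,0]},
    {"gripper":80,"delta_pos":[0,0,-0.4],"angular":[0,0,0]},
    {"gripper":80,"delta_pos":[0,0,0],"angular":[0,0,0]},
    {"gripper":80,"delta_pos":[0,0,0],"angular":[0,0,0]},
  ],
)

```text
time_s: 30.28
eef_pos: [0.515, 0.3893, 0.1516]
tool_rot: [3.141, 0.003, -0.02]
ft_force: [0.5, 0.1, -0.9]
grip_width: 0.799
gripper_force: 0.0
```

Run:
```python
from h import *
s=state(); print(s['joint_pos'].round(3),s['eef_pos'],s['tool_rot'])
p,d=capture("wrist"); cv2.imwrite("pics/w14.png",p[:,:,::-1]); X=cloud(d,get_calibration("wrist"))
print(heads(X,(200,380,40,330)))
```

```text
[-1.218  0.734  0.8    1.888 -0.708  0.833 -1.632] [0.51499514 0.38926808 0.15159019] [ 3.14051386  0.00331821 -0.01989694]
[(array([563.7, 388.8]), 12.9, np.float64(111.6)), (array([516.1, 393.3]), 13.1, np.float64(111.5))]
```

Request:
arm_command(
  plan=[
    {"gripper":80,"delta_pos":[0.015,0.1,-0.3],"angular":[0,0,0]},
    {"gripper":80,"delta_pos":[0,0,-0.5],"angular":[0,0,0]},
    {"gripper":80,"delta_pos":[0,0,-0.5],"angular":[0,0,0]},
    {"gripper":80,"delta_pos":[0,0,-0.3],"angular":[0,0,0]},
    {"gripper":80,"delta_pos":[0,0,-0.15],"angular":[0,0,0]},
    {"gripper":80,"delta_pos":[0,0,0],"angular":[0,0,0]},
    {"gripper":80,"delta_pos":[0,0,0],"angular":[0,0,0]},
  ],
)

```text
time_s: 30.92
eef_pos: [0.5162, 0.3937, 0.0818]
tool_rot: [-3.141, 0.002, -0.02]
ft_force: [0.5, 0.3, 0.5]
grip_width: 0.798
gripper_force: 0.0
```

Request:
arm_command(
  plan=[
    {"gripper":80,"delta_pos":[-0.01,-0.01,-0.1],"angular":[0,0,0]},
    {"gripper":15,"delta_pos":[0,0,0],"angular":[0,0,0]},
    {"gripper":15,"delta_pos":[0,0,0],"angular":[0,0,0]},
    {"gripper":15,"delta_pos":[0,0,0],"angular":[0,0,0]},
    {"gripper":15,"delta_pos":[0,0,0],"angular":[0,0,0]},
    {"gripper":15,"delta_pos":[0,0,0],"angular":[0,0,0]},
    {"gripper":15,"delta_pos":[0,0,0],"angular":[0,0,0]},
    {"gripper":15,"delta_pos":[0,0,0],"angular":[0,0,0]},
  ],
  newtons=40,
)

```text
time_s: 31.58
eef_pos: [0.5155, 0.3934, 0.0779]
tool_rot: [-3.141, 0.002, -0.02]
ft_force: [-1.6, -0.7, 6.2]
grip_width: 0.293
gripper_force: 39.1
```

Request:
arm_command(
  plan=[
    {"gripper":15,"delta_pos":[0,0,0.2],"angular":[0,0,0]},
    {"gripper":15,"delta_pos":[0,0,0.4],"angular":[0,0,0]},
    {"gripper":15,"delta_pos":[0,0,0.5],"angular":[0,0,0]},
    {"gripper":15,"delta_pos":[0,0,0.6],"angular":[0,0,0]},
    {"gripper":15,"delta_pos":[0,0,0.6],"angular":[0,0,0]},
    {"gripper":15,"delta_pos":[0,0,0.5],"angular":[0,0,0]},
    {"gripper":15,"delta_pos":[0,0,0],"angular":[0,0,0]},
    {"gripper":15,"delta_pos":[0,0,0],"angular":[0,0,0]},
  ],
)

```text
time_s: 32.25
eef_pos: [0.5156, 0.3937, 0.1906]
tool_rot: [-3.14, 0.001, -0.019]
ft_force: [-0.9, -0.2, -0.1]
grip_width: 0.294
gripper_force: 39.3
```

Request:
arm_command(
  plan=[
    {"gripper":15,"delta_pos":[-0.2,-0.75,0],"angular":[0,0,0]},
    {"gripper":15,"delta_pos":[-0.2,-0.75,0],"angular":[0,0,0]},
    {"gripper":15,"delta_pos":[-0.2,-0.75,0],"angular":[0,0,0]},
    {"gripper":15,"delta_pos":[-0.2,-0.75,0],"angular":[0,0,0]},
    {"gripper":15,"delta_pos":[0,0,-0.5],"angular":[0,0,0]},
    {"gripper":15,"delta_pos":[0,0,-0.3],"angular":[0,0,0]},
    {"gripper":15,"delta_pos":[0,0,0],"angular":[0,0,0]},
    {"gripper":15,"delta_pos":[0,0,0],"angular":[0,0,0]},
  ],
)

```text
time_s: 32.92
eef_pos: [0.4829, 0.274, 0.1563]
tool_rot: [3.14, 0.004, -0.019]
ft_force: [-1.0, -0.4, 0.3]
grip_width: 0.291
gripper_force: 39.4
```

Run:
```python
from h import *
s=state(); print(s['joint_pos'].round(3),s['eef_pos'],s['tool_rot'])
p,d=capture("wrist"); cw=get_calibration("wrist"); X=cloud(d,cw); cv2.imwrite("pics/w15.png",p[:,:,::-1])
t,c,r,n,Q=topface(X,p.astype(int),(150,420,60,350),.055,.08,85); print(t,c,r,n)
for x0 in (500,510,520,530): q=Q[abs(Q[:,0]-x0)<3]; print(x0,q[:,1].min(),q[:,1].max())
print(np.percentile(Q[:,0],99.5))
```

```text
[-1.135  0.628  0.796  2.089 -0.697  0.715 -1.468] [0.48293478 0.27403871 0.15631961] [ 3.14037856  0.00432859 -0.01850935]
[0.06 0.06] [504.2 273.2  67.9] ((494.40216064453125, 273.453857421875), (93.03367614746094, 60.07625961303711), 0.5121006369590759) 8617
500 243.61168358521428 303.51176053371927
510 243.8146479357099 303.34107354487776
520 243.87879810383754 303.5273973715325
530 244.1289650862296 303.6224671438384
540.6229615330792
```

View pics/w15.png

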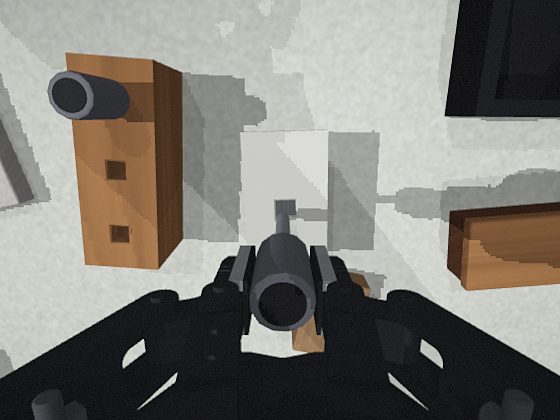

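The hole is at (285,207) with the stem tip just short of it. From the cover's edges the hole centre is (484.9, 273.4) mm. I shift 2 mm in x and insert.

Request:
arm_command(
  plan=[
    {"gripper":15,"delta_pos":[0.05,-0.015,0],"angular":[0,0,0]},
    {"gripper":15,"delta_pos":[0,0,-0.2],"angular":[0,0,0]},
    {"gripper":15,"delta_pos":[0,0,-0.2],"angular":[0,0,0]},
    {"gripper":15,"delta_pos":[0,0,-0.2],"angular":[0,0,0]},
    {"gripper":15,"delta_pos":[0,0,-0.1],"angular":[0,0,0]},
    {"gripper":15,"delta_pos":[0,0,0],"angular":[0,0,0]},
    {"gripper":15,"delta_pos":[0,0,0],"angular":[0,0,0]},
  ],
)

```text
time_s: 33.55
eef_pos: [0.4852, 0.2726, 0.129]
tool_rot: [3.141, 0.003, -0.02]
ft_force: [-0.1, -0.4, -0.4]
grip_width: 0.292
gripper_force: 39.4
```

Stem is in (tip at 55 mm) and no force is reported.

Request:
arm_command(
  plan=[
    {"gripper":15,"delta_pos":[0,0.015,-0.25],"angular":[0,0,0]},
    {"gripper":15,"delta_pos":[0,0,-0.25],"angular":[0,0,0]},
    {"gripper":15,"delta_pos":[0,0,-0.25],"angular":[0,0,0]},
    {"gripper":15,"delta_pos":[0,0,-0.25],"angular":[0,0,0]},
    {"gripper":15,"delta_pos":[0,0,-0.1],"angular":[0,0,0]},
    {"gripper":15,"delta_pos":[0,0,0],"angular":[0,0,0]},
    {"gripper":15,"delta_pos":[0,0,0],"angular":[0,0,0]},
  ],
)

```text
time_s: 34.13
eef_pos: [0.4853, 0.2731, 0.085]
tool_rot: [3.141, 0.003, -0.02]
ft_force: [-0.0, 0.9, 0.1]
grip_width: 0.295
gripper_force: 39.4
```

Request:
arm_command(
  plan=[
    {"gripper":15,"delta_pos":[0,0,-0.05],"angular":[0,0,0]},
    {"gripper":15,"delta_pos":[0,0,-0.03],"angular":[0,0,0]},
    {"gripper":15,"delta_pos":[0,0,-0.03],"angular":[0,0,0]},
    {"gripper":15,"delta_pos":[0,0,0],"angular":[0,0,0]},
  ],
)

```text
time_s: 34.47
eef_pos: [0.4853, 0.2735, 0.081]
tool_rot: [-3.141, 0.002, -0.019]
ft_force: [-0.0, -0.3, -0.7]
grip_width: 0.297
gripper_force: 39.4
```

Request:
arm_command(
  plan=[
    {"gripper":15,"delta_pos":[0,0,-0.02],"angular":[0,0,0]},
    {"gripper":15,"delta_pos":[0,0,0],"angular":[0,0,0]},
  ],
)

```text
time_s: 34.63
eef_pos: [0.4853, 0.2735, 0.0802]
tool_rot: [-3.141, 0.003, -0.019]
ft_force: [-0.4, 0.7, -0.1]
grip_width: 0.293
gripper_force: 39.4
```

Request:
arm_command(
  plan=[
    {"gripper":15,"delta_pos":[0,0,-0.03],"angular":[0,0,0]},
    {"gripper":15,"delta_pos":[0,0,0],"angular":[0,0,0]},
  ],
)

```text
time_s: 34.8
eef_pos: [0.4854, 0.2735, 0.0798]
tool_rot: [-3.14, 0.002, -0.02]
ft_force: [-2.8, -1.4, 10.2]
grip_width: 0.294
gripper_force: 40.5
```

Request:
arm_command(
  plan=[
    {"gripper":75,"delta_pos":[0,0,0],"angular":[0,0,0]},
    {"gripper":75,"delta_pos":[0,0,0],"angular":[0,0,0]},
    {"gripper":75,"delta_pos":[0,0,0],"angular":[0,0,0]},
    {"gripper":75,"delta_pos":[0,0,0],"angular":[0,0,0]},
    {"gripper":75,"delta_pos":[0,0,0.3],"angular":[0,0,0]},
    {"gripper":75,"delta_pos":[0,0,0.8],"angular":[0,0,0]},
    {"gripper":75,"delta_pos":[0,0,0.9],"angular":[0,0,0]},
    {"gripper":75,"delta_pos":[0,0,0.9],"angular":[0,0,0]},
  ],
)

```text
time_s: 35.47
eef_pos: [0.4849, 0.2725, 0.1967]
tool_rot: [3.14, 0.004, -0.021]
ft_force: [-0.0, 0.3, -0.2]
grip_width: 0.749
gripper_force: 0.0
```

Request:
arm_command(
  plan=[
    {"gripper":75,"delta_pos":[0,-0.9,0.2],"angular":[0,0,0]},
    {"gripper":75,"delta_pos":[0,-0.9,0.2],"angular":[0,0,0]},
    {"gripper":75,"delta_pos":[0,-0.9,0.2],"angular":[0,0,0]},
    {"gripper":75,"delta_pos":[0,-0.9,0.2],"angular":[0,0,0]},
    {"gripper":75,"delta_pos":[0,-0.9,0],"angular":[0,0,0]},
    {"gripper":75,"delta_pos":[0,-0.9,0],"angular":[0,0,0]},
    {"gripper":75,"delta_pos":[0,-0.9,0],"angular":[0,0,0]},
    {"gripper":75,"delta_pos":[0,0,0],"angular":[0,0,0]},
  ],
)

```text
time_s: 36.13
eef_pos: [0.4848, 0.0142, 0.2286]
tool_rot: [3.14, 0.0, -0.029]
ft_force: [0.4, 0.2, 0.4]
grip_width: 0.752
gripper_force: 0.0
```

Run:
```python
from h import *
s=state(); print(s['time_s'],s['eef_pos'])
p,d=capture("top"); X=cloud(d,get_calibration("top")); cv2.imwrite("pics/t16.png",p[:,:,::-1])
f=p.astype(int)
print('dish',topface(X,f,(150,225,205,290),.05,.085,100)[:4],heads(X,(150,225,205,290))); print('stand',rect(X,(90,165,190,290),.056,.076),heads(X,(90,160,190,290)))
print('bath',heads(X,(350,440,190,290)))
p,d=capture("scene"); cv2.imwrite("pics/s16.png",p[:,:,::-1])
```

```text
36.1333 [0.48480865 0.0142063  0.22864898]
dish (array([-0.45, -0.25]), array([482.4, 273.6,  68.6]), ((483.9057312011719, 273.60675048828125), (111.64318084716797, 59.62162780761719), 0.9082396030426025), 584) [(array([485. , 274.5]), 13.0, np.float64(114.2))]
stand (array([515. , 392.4]), array([150.6,  58.8]), -5.79, np.float64(66.5), 1304) [(array([561.8, 387.6]), 13.0, np.float64(111.7))]
bath [(array([ 491.6, -249.8]), 12.6, np.float64(125.4))]
```

View pics/s16.png

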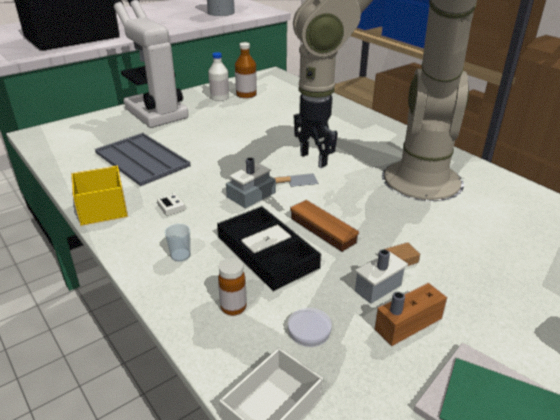

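Both troughs carry a level cover with the thermometer fully home: head tops at 125 mm on the bath (px (250,170)) and 114 mm on the dish (px (383,262)). The spare cover lies in its pocket and the spare thermometer is in the stand, so I hand in.

```bash
python3 -c "
from plant import *
print(job_done())"
```

```text
the job is handed in; nothing more can be done
None
```

The job is handed in: the bath trough and the one loose trough present each have a level cover and a thermometer fully home. The spare cover lies flat in its pocket, and the spare thermometer is in the stand.

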